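Pack a camshaft kit and snap the tub shut

TASK

Pack the camshaft kit for the machine shop: lift the camshaft off the V-blocks without striking the dial gauge, turn it end for end and lay it in the saddles of the red tub with its drive flange at the end without the black pad, and stand every bucket tappet on the bench upright in the tub's empty bay beside it. When all of them are in, put the grey lid on and press it down at both ends until it snaps home, level all round. Leave the oil bottle, the jar, the bearing and the socket where they stand.

Things in the scene. Friction and masses are not known exactly. Their poses are not given: they have to be found in the camera images.
- tub: Red plastic parts tub, open at the top, fixed to the bench: 276 long (its x) x 136 wide (its y) x 64 mm high, walls and floor 4 mm. Origin: centre of its underside; z up. A low divider (22 mm high, 4 mm thick) runs along x at y = 0: shaft bay on the +y side, empty tappet bay on the -y side.
- cradle (a point): Where the camshaft's mid-length point belongs, on its axis (tub x 0, y 27, z 36 mm; axes as the tub). Two red V-saddles at 64 mm either way along x, 10 mm thick, tops 2 mm above this point, hold the 22 mm shaft. Bay walls: 37 mm off on +y (64 mm high), divider 25 mm off on -y. The bay is open down to the floor at the +x end for the flange.
- pad (a point): Black pad filling the shaft bay's -x end (tub x -134 to -96 mm); this point is the middle of its top, 25 mm above the tub's underside. Only the shaft's thin plain end fits over it: with the flange there the shaft sticks up and the lid cannot close.
- bay (a point): Middle of the floor of the empty tappet bay (tub x 0, y -33, z 4 mm; axes as the tub). The bay is 268 mm long (x) and 62 mm wide (y).
- rim (a point): Middle of the tub's mouth at rim height (tub z 64 mm; axes as the tub), where the seated lid's origin comes to lie. In the middle of each end wall, outside, is a black springy snap tongue, 50 mm wide, centred 9 mm below the rim.
- lid: Grey lid, loose, right way up: plate 290 (x) x 148 (y) x 4 mm, 0.14 to 0.24 kg, same either way round. Origin: centre of the plate's underside, which comes to rest on the tub's rim; z up, 16.5 mm above the bench at first. A skirt hangs down 10 mm (long sides) and 16.5 mm (ends) and goes over the outside of the tub with 2 to 3 mm play.
- lid_grip (a point): Middle of the top of the lid's black grip rib, 30 mm above the lid's origin. The rib is 90 long (lid x) x 20 wide (lid y) x 26 mm high above the plate's top.
- lid_end_a (a point): Press spot on the lid's top at its +x end (118 mm from the middle, 4 mm above its origin), on a black rubber patch. Set loosely on the tub, the lid's end beads lie on the snap tongues with the lid about 9 mm too high; a push of 10 to 20 N down on each end snaps that end home, and it stays.
- lid_end_b (a point): The same at the lid's -x end.
- plate: Dark granite inspection plate, fixed: 300 (x) x 150 (y) x 25 mm, origin at the centre of its underside. On it two steel V-blocks at x = +-64 mm (22 mm thick in x, 56 mm wide, tops 63 mm above the bench) carry the camshaft along plate x at y = 20 mm, its axis 61 mm above the bench.
- gauge: Dial gauge stand on the plate, fixed and delicate: blue base 40 x 40 x 45 mm, 12 mm post, in all 170 mm tall; 54 mm dial, 50 mm to the plate's -x side of the post, 145 mm above the base's underside. Origin: centre of the base's underside, on the plate's top (25 mm above the bench) at plate x = 125, y = -50 mm.
- shaft: Steel camshaft, 236 mm long, 0.47 to 0.66 kg. Origin on its axis at mid length; x along the axis towards the drive flange (y, z turn as it rolls). Core 22 mm diameter; stub 16 mm diameter at x -118 to -102. Four lobes 11 mm thick at x = +-40 and +-86.5 mm reach 18 mm from the axis; bare for gripping from x = -34 to +34 mm. Balance point about 5 mm towards the flange.
- flange (a point): Centre of the camshaft's drive flange (48 mm diameter, 14 mm thick), on its axis 111 mm from the shaft's origin.
- oil: White oil bottle, 66 mm diameter, 190 mm tall, origin at centre of underside; not part of the job.
- jar: Glass jar with red cap, 60 mm diameter, 75 mm tall, origin at centre of underside; not part of the job.
- bearing: Ball bearing, steel ring of 52 mm outer diameter, 15 mm high, with a hole; not part of the job.
- socket: Black spark-plug socket standing on end, 24 mm diameter, 60 mm tall; not part of the job.
- tappet1: Bucket tappet: bright steel cylinder, 32 mm diameter, 28 mm high, 0.07 kg, standing on the bench closed face (with a small dark spot) up. Origin: centre of its underside, z up. May be absent.
- tappet2: Bucket tappet: bright steel cylinder, 32 mm diameter, 28 mm high, 0.07 kg, standing on the bench closed face (with a small dark spot) up. Origin: centre of its underside, z up. May be absent.
- tappet3: Bucket tappet: bright steel cylinder, 32 mm diameter, 28 mm high, 0.07 kg, standing on the bench closed face (with a small dark spot) up. Origin: centre of its underside, z up. May be absent.
- tappet4: Bucket tappet: bright steel cylinder, 32 mm diameter, 28 mm high, 0.07 kg, standing on the bench closed face (with a small dark spot) up. Origin: centre of its underside, z up. May be absent.
- tappet5: Bucket tappet: bright steel cylinder, 32 mm diameter, 28 mm high, 0.07 kg, standing on the bench closed face (with a small dark spot) up. Origin: centre of its underside, z up. May be absent.
There are look-alikes about, which are no part of the job. Leave any brown or green look-alike of the tappet5 alone.

How it is judged (in metres and radians):
On the way, in this order (a step that is already met when the one before it is completed fails the run):
1. the camshaft lies in both saddles of the tub with its flange at the end without the pad, and every tappet stands in the empty bay, with the fingers off them (x of flange in the frame of tub between 0.1 and 0.122 m and z of shaft in the frame of tub between 0.031 and 0.04 m and y of shaft in the frame of tub between 0.022 and 0.032 m and angle between the x axis of shaft and the x axis of tub, either way round below 0.05 rad and y of tappet1 in the frame of tub between -0.056 and -0.012 m and x of tappet1 in the frame of tub between -0.125 and 0.125 m and z of each of tappet1, tappet2, tappet3, tappet4, tappet5 in the frame of tub below 0.01 m and angle between each of tappet1, tappet2, tappet3, tappet4, tappet5's own z axis and vertical below 0.2 rad and y of tappet2 in the frame of tub between -0.056 and -0.012 m and x of tappet2 in the frame of tub between -0.125 and 0.125 m and y of tappet3 in the frame of tub between -0.056 and -0.012 m and x of tappet3 in the frame of tub between -0.125 and 0.125 m and y of tappet4 in the frame of tub between -0.056 and -0.012 m and x of tappet4 in the frame of tub between -0.125 and 0.125 m and y of tappet5 in the frame of tub between -0.056 and -0.012 m and x of tappet5 in the frame of tub between -0.125 and 0.125 m and contact force between the fingers and shaft below 0.3 N and contact force between the fingers and tappet1 below 0.3 N and contact force between the fingers and tappet2 below 0.3 N and contact force between the fingers and tappet3 below 0.3 N and contact force between the fingers and tappet4 below 0.3 N and contact force between the fingers and tappet5 below 0.3 N), for 0.2 s.
2. the lid is down on the rim at both ends (z of lid_end_a in the frame of tub between 0.065 and 0.0705 m and z of lid_end_b in the frame of tub between 0.065 and 0.0705 m and angle between the z axis of lid and the z axis of tub, either way round below 0.02 rad and x of lid in the frame of tub between -0.006 and 0.006 m and y of lid in the frame of tub between -0.006 and 0.006 m), for 0.2 s.
At the end, for the whole second after the job is handed in: Camshaft in both saddles with its flange at the tub's open (+x) end (axis within 5 mm of its place); every tappet present upright on the floor of the empty bay; the lid seated, both ends within 2.5 mm of fully down, level within 0.02 rad and within 6 mm of centred; everything at rest and released (all of step 1 and all of step 2 and linear speed of each of lid, shaft, tappet1, tappet2, tappet3, tappet4, tappet5 below 0.02 m/s); the robot touches nothing.
It fails at once if the camshaft, lid or robot strikes the dial gauge (over 1 N) (contact force between any of shaft, the arm, the fingers, lid and gauge above 1 N).
It fails at once if the oil bottle or the jar is knocked over (angle between any of oil, jar's own z axis and vertical above 0.5 rad).
It fails at once if the oil bottle, jar, bearing or socket is shifted by over 5 cm (distance of any of oil, jar, bearing, socket from where it was at the start of the episode above 0.05 m).
Of tappet1, tappet2, tappet3, tappet4, tappet5 only 2 to 4 are there at a start; the rules pass over those that are not, and their reading is None.
At some moment in a run one of tappet1, tappet2, tappet3, tappet4, tappet5, lid may be knocked a few centimetres aside while the robot is not near it.
It also fails if it takes over 208 s, if anything falls off the work surface, if the arm or the gripper's body presses on something with over 40 N, if the wrist force passes 120 N, or if a joint passes its speed limit or range.

ROBOT

A 6-joint arm with a two-finger parallel gripper is mounted at the origin on the work surface. World frame = base frame: x ahead of the robot, y to its left, z up, the work surface at z = 0. Lengths are in mm, angles in rad, forces in N, time in s.
With the tool pointing down it reaches from about 350 to 975 mm from the base axis. Payload 7.1 kg.
Tool frame: the origin (TCP) lies at the very end of the fingers, on their centre line; the grasp point (between the pads) lies 19 mm behind it (ctrl.pinch_z is the distance from the TCP to the grasp point, in mm); z points along the fingers, y is the direction in which the jaws open and shut (so a half turn about z gives the same grasp; the last joint's range is limited). The gripper opens to 88 mm and grips with 3 to 60 N. Pads are 20 mm wide; open, the fingers measure 115 mm over their backs; the gripper's body (75 mm by 178 mm) begins 61 mm behind the grasp point.
Start: joints at [-1.192, 0.423, 1.63, -0, 1.089, -0.019], TCP at [242.135, -576.173, 185.675] pointing down, gripper open.
Joint ranges: [-3, 3], [-0.9, 2.11], [0.09, 2.58], [-1.31, 4.45], [0.11, 2.69], [-2.54, 2.54]. Speed limits (rad/s): [2.39, 2.39, 3.01, 3.14, 3.14, 3.14].

INTERFACE

Orientations are given as a rotation vector (axis times angle).
In Python, from workcell import ctrl gives the robot as it stands.
- The arm moves only by the shell command python3 -m inch 'ROWS' [OPENING]. ROWS is JSON, a list of rows, each an object with "xyz": the shift along the tool's x, y, z in cm, a list of three; "spin": the turn about the tool's z in degrees. A call has 1 to 20 rows; each row is the pose to reach, as a shift and turn from the pose measured when the call began, along the tool's axes at that moment; what a row does not reach only later rows make up. A row lasts 1/10 s, in which the tool goes at most 50 mm and 8.59 degrees, less where a joint would pass 70% of its speed; a pose out of reach is approached as far as the arm can. A call with a gripper value outside its range is refused whole. OPENING is the closure, from 0 (fully open) to 1 (shut), set as the call begins (- or left out, the last holds). The fingers move at their own pace and stop on an object; the grip force is fixed at half the most. Time passes only in rows, so rows that repeat a pose let the fingers close. It gives the time, the measured TCP pose, the force and the opening at its end, in the units of the state.
- ctrl.get_obs(): the state, without advancing time (a new reading comes with each control period).
- ctrl.get_image(name): name is "side" or "top" or "wrist"; returns the picture (400x640x3 uint8, red, green, blue); there is no depth.
- ctrl.camera_info(name): a dict with "camera_matrix" (3x3 intrinsics, pixels), "R" (3x3) and "t" (3): a world point X has camera coordinates R X + t; the wrist camera has in their place "hand_eye" (4x4, takes a point from camera to tool coordinates, whose origin is the TCP and whose axes are the flange's). Camera axes: x right, y down, z forward; pixel columns grow to the right and rows downward; lengths in mm; the calibration is good to about 2 mm. The wrist camera is an equidistant fisheye: a pixel r from the principal point sees the ray r / f radians off the axis. A picture is of the moment at which its call begins: read the wrist's pose just before it. camera_info takes no time and is no camera call.
- ctrl.close_job(): hands the job in, once; it reports no verdict.
The state is a dict: "t": time; "qpos": joint angles; "qvel": joint speeds; "joint_torque": joint torques, N m; "ee_pos": TCP position; "orientation": TCP orientation; "ft_force": force on the tool from outside, world axes, zero at the start; "moment": the same for the moment, N m; "width": finger opening in mm.
Only numpy, scipy, OpenCV 4.12 (cv2) and the standard library are available. Lean on these libraries where they do the work, as an engineer would, in place of code of your own. Each camera call takes 0.05 s, during which the arm holds its last target. There are 200 camera calls.

## Working session

There is one attempt and no reset: what is moved stays moved. The work goes in short steps, Python scripts to look and compute and a shell command to move; the robot and the scene stay as the last step left them, time stands still between calls to the robot, and variables do not carry over. Pictures are saved under pics/ and viewed, about 12 in all and at most 16, crops included, and the job is handed in when it is done.

```bash
ls; mkdir -p pics
python3 - <<'E'
from workcell import ctrl
import cv2,numpy as np
np.set_printoptions(precision=3,suppress=True)
for n in("top","side","wrist"):
    im=ctrl.get_image(n); cv2.imwrite(f"pics/{n}0.png",cv2.cvtColor(im,cv2.COLOR_RGB2BGR))
    print(n,ctrl.camera_info(n))
o=ctrl.get_obs();print(o)
E
```

```text
pics
top {'camera_matrix': array([[512.448,   0.   , 322.596],
       [  0.   , 512.448, 192.688],
       [  0.   ,   0.   ,   1.   ]]), 'R': array([[-0.014, -1.   ,  0.021],
       [-0.994,  0.011, -0.111],
       [ 0.11 , -0.023, -0.994]]), 't': array([  13.261,  536.35 , 1483.387])}
side {'camera_matrix': array([[398.102,   0.   , 324.253],
       [  0.   , 398.102, 196.186],
       [  0.   ,   0.   ,   1.   ]]), 'R': array([[-0.937, -0.349, -0.006],
       [-0.212,  0.584, -0.784],
       [ 0.276, -0.733, -0.621]]), 't': array([484.732, 166.012, 991.826])}
wrist {'camera_matrix': array([[309.707,   0.   , 317.512],
       [  0.   , 309.707, 207.335],
       [  0.   ,   0.   ,   1.   ]]), 'hand_eye': array([[  -0.   ,   -0.968,   -0.251,   69.437],
       [   1.   ,   -0.   ,   -0.001,   -0.138],
       [   0.001,   -0.251,    0.968, -198.5  ],
       [   0.   ,    0.   ,    0.   ,    1.   ]])}
{'t': 0.15, 'qpos': array([-1.192,  0.424,  1.631,  0.   ,  1.089, -0.019]), 'qvel': array([-0.001,  0.   , -0.002,  0.001, -0.   ,  0.   ]), 'joint_torque': array([  0.001, -54.498, -27.392,   0.064,   0.02 ,  -0.   ]), 'ee_pos': array([ 241.955, -575.74 ,  185.057]), 'orientation': array([-3.078, -0.62 ,  0.   ]), 'ft_force': array([-0.383,  0.736, -0.073]), 'moment': array([-0.008, -0.024, -0.056]), 'width': 87.78789375954237}
```

View pics/top0.png

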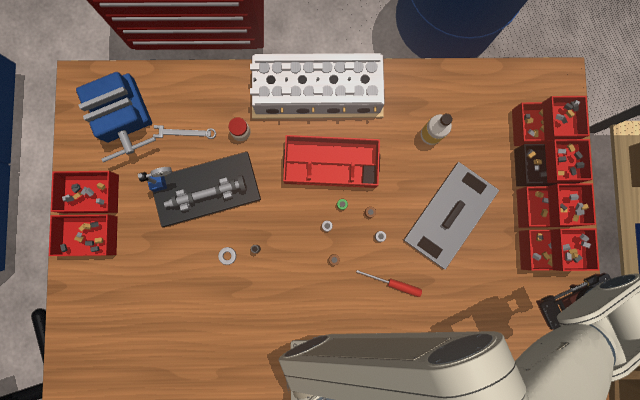

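View pics/side0.png

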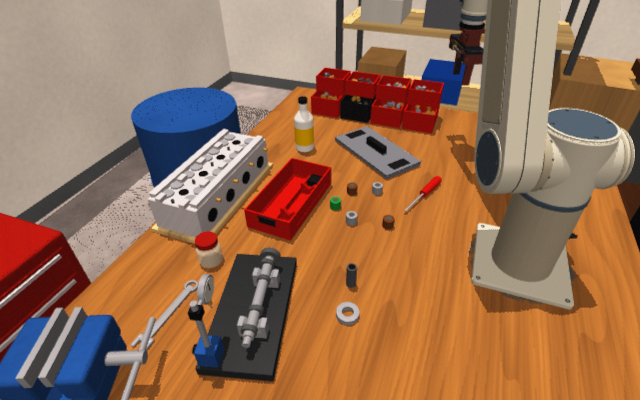

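The top view shows the tub at (331,162), its pad at right (368,174), with the saddles on the lower side. The shaft flange is at (238,185) and the gauge at (155,180). Bright tappets are at (327,226) and (380,237). The lid is at (452,215) with its rib at (453,215). The side view agrees and shows the same two bright tappets, at (377,188) and (351,218).

```bash
cat > h.py <<'E'
from workcell import ctrl
import cv2,numpy as np
from scipy.spatial.transform import Rotation as Ro
np.set_printoptions(precision=2,suppress=True)
def snap(n,save=None):
    o=ctrl.get_obs(); im=cv2.cvtColor(ctrl.get_image(n),cv2.COLOR_RGB2BGR)
    if save: cv2.imwrite(f"pics/{save}.png",im)
    return im,o
def ray(n,uv,o=None):
    c=ctrl.camera_info(n);K=c["camera_matrix"];uv=np.asarray(uv,float)
    p=np.array([(uv[0]-K[0,2])/K[0,0],(uv[1]-K[1,2])/K[1,1]])
    if n!="wrist":
        R,t=np.array(c["R"]),np.array(c["t"]);d=R.T@np.r_[p,1];return -R.T@t,d/np.linalg.norm(d)
    r=np.linalg.norm(p);d=np.r_[p*(np.sin(r)/max(r,1e-9)),np.cos(r)]
    H=np.array(c["hand_eye"]);T=Ro.from_rotvec(o["orientation"]).as_matrix()
    return T@H[:3,3]+np.array(o["ee_pos"]),T@H[:3,:3]@d
def onz(r,z): return r[0]+r[1]*(z-r[0][2])/r[1][2]
def tri(a,b):
    A=[];y=[]
    for c,d in(a,b):
        P=np.eye(3)-np.outer(d,d);A.append(P);y.append(P@c)
    x=np.linalg.lstsq(np.vstack(A),np.hstack(y),rcond=None)[0]
    return x,[float(np.linalg.norm(P@x-q)) for P,q in zip(A,y)]
def proj(n,X,o=None):
    c=ctrl.camera_info(n);K=c["camera_matrix"]
    if n!="wrist":
        q=np.array(c["R"])@X+c["t"];return K[:2,:2]@(q[:2]/q[2])+K[:2,2]
    H=np.array(c["hand_eye"]);T=Ro.from_rotvec(o["orientation"]).as_matrix()
    q=H[:3,:3].T@(T.T@(np.asarray(X)-o["ee_pos"])-H[:3,3]);r=np.arctan2(np.hypot(*q[:2]),q[2])
    return K[0,0]*r*q[:2]/np.hypot(*q[:2])+K[:2,2]
def go(x,y,z,phi,o=None):
    """row for a target TCP (mm) with tool x at world angle phi (deg)"""
    o=o or ctrl.get_obs();T=Ro.from_rotvec(o["orientation"]).as_matrix()
    s=T.T@(np.array([x,y,z])-o["ee_pos"])/10
    ph=np.degrees(np.arctan2(T[1,0],T[0,0]));sp=-((phi-ph+180)%360-180)
    print("row",np.round(s,2),"spin",round(sp,1),"phi now",round(ph,1),"q6",round(float(o["qpos"][5]),2))
def blobs(m,lo=15,hi=1e9):
    out=[]
    for c in cv2.findContours(m.astype(np.uint8),cv2.RETR_EXTERNAL,cv2.CHAIN_APPROX_NONE)[0]:
        a=cv2.contourArea(c)
        if lo<a<hi: out.append((round(a),cv2.minAreaRect(c)))
    return sorted(out,key=lambda q:-q[0])
E
python3 - <<'E'
from h import *
def fmt(b): return [(a,np.round(r[0],1),np.round(r[1],1),round(r[2],1)) for a,r in b]
for n in("top","side"):
    im=cv2.imread(f"pics/{n}0.png");h,s,v=cv2.split(cv2.cvtColor(im,cv2.COLOR_BGR2HSV))
    red=((h<6)|(h>174))&(s>150)&(v>60)
    print(n,"red",fmt(blobs(red,150))[:10])
    grey=(s<45)&(v>90)
    print(n,"grey",fmt([b for b in blobs(grey,10,8000)]))
for u in[(327,226),(380,237)]: print(onz(ray("top",u),28))
print(onz(ray("top",(453,215)),46)[:2],onz(ray("top",(331,162)),64)[:2],onz(ray("top",(206,192)),61)[:2])
E
```

```text
top red [(8026, array([552.9, 161.6]), array([131. ,  77.2]), 86.4), (4480, array([331.3, 161. ]), array([95.4, 48.7]), 2.6), (3082, array([558.5, 249. ]), array([42., 79.]), 90.0), (2667, array([ 84.5, 191.5]), array([41., 67.]), 90.0), (2658, array([ 82.5, 234.5]), array([41., 67.]), 90.0), (1458, array([177. ,  20.5]), array([170.,  41.]), -0.0), (239, array([405. , 287.6]), array([33.8,  8.2]), 18.4), (234, array([237.5, 126.5]), array([17., 17.]), 90.0)]
top grey [(4664, array([451.3, 215.3]), array([50.5, 96.1]), 34.9), (2668, array([604.9, 202.4]), array([150. ,  20.2]), 85.8), (614, array([156.5, 136.5]), array([ 25.8, 116.3]), 78.1), (380, array([217.6, 189.8]), array([19.6, 52.5]), 71.6), (310, array([438. , 126.8]), array([22.1, 21.7]), 41.6), (258, array([177.,  18.]), array([  2., 130.]), 90.0), (246, array([169. ,   3.5]), array([  3., 138.]), 90.0), (215, array([178.6, 202.2]), array([20. , 25.2]), 47.5), (212, array([227. , 255.5]), array([17., 16.]), 90.0), (206, array([191.,  42.]), array([  2., 116.]), 90.0), (178, array([105.4, 108.1]), array([ 5.1, 47.9]), 67.6),
[... 3594 characters left out ...]
.8]), 3.2), (38, array([620. , 145.5]), array([13.,  4.]), 90.0), (29, array([33.1,  5.7]), array([14. ,  7.5]), 49.4), (28, array([554.8, 148.9]), array([12.2,  4.2]), 81.9), (22, array([267.5, 258. ]), array([4., 9.]), 90.0), (22, array([127.3,   6. ]), array([10.1, 14.3]), 61.4), (22, array([40.5,  3. ]), array([6., 9.]), 90.0), (21, array([ 85.8, 166.8]), array([ 4.4, 12.2]), 56.3), (15, array([23. ,  7.5]), array([11.,  8.]), 90.0), (14, array([115. , 165.9]), array([ 3.2, 32.6]), 52.8), (14, array([13.8,  4.3]), array([8.3, 8. ]), 33.7), (13, array([268.5, 249. ]), array([2., 7.]), 90.0)]
[438.14  -5.11  28.  ]
[ 403.9  -160.22   28.  ]
[ 464.71 -373.36] [622.08 -18.38] [538.81 342.73]
```

Run:
```python
import cv2
a=cv2.imread("pics/top0.png")[130:275,140:510];cv2.imwrite("pics/c1.png",cv2.resize(a,None,fx=2.15,fy=2.15,interpolation=cv2.INTER_CUBIC))
```

```text
(no output)
```

View pics/c1.png

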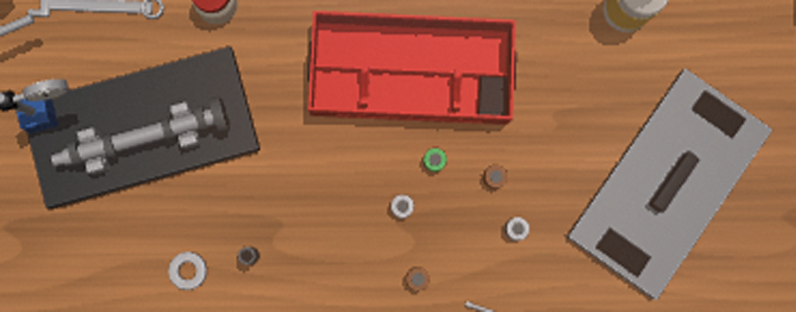

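The crop shows two bright tappets, two brown ones and one green one. The flange is at the right end of the shaft and the pad at the tub's right end. Because the last joint's range is limited, the shaft can't be flipped in one grasp. I'll lay it down on free bench and regrasp it. First I'll get wrist views over the tappets and tub.

```bash
python3 -c "
from h import *
go(440,-60,260,0)"
```

```text
row [ 38.24 -39.89  -7.44] spin 22.8 phi now 22.8 q6 -0.02
```

```bash
python3 -m inch '[{"xyz":[0,0,-7.4],"spin":0},{"xyz":[0,0,-7.4],"spin":0},{"xyz":[38.2,-39.9,-7.4],"spin":22.8},{"xyz":[38.2,-39.9,-7.4],"spin":22.8},{"xyz":[38.2,-39.9,-7.4],"spin":22.8},{"xyz":[38.2,-39.9,-7.4],"spin":22.8},{"xyz":[38.2,-39.9,-7.4],"spin":22.8},{"xyz":[38.2,-39.9,-7.4],"spin":22.8},{"xyz":[38.2,-39.9,-7.4],"spin":22.8},{"xyz":[38.2,-39.9,-7.4],"spin":22.8},{"xyz":[38.2,-39.9,-7.4],"spin":22.8},{"xyz":[38.2,-39.9,-7.4],"spin":22.8},{"xyz":[38.2,-39.9,-7.4],"spin":22.8},{"xyz":[38.2,-39.9,-7.4],"spin":22.8},{"xyz":[38.2,-39.9,-7.4],"spin":22.8},{"xyz":[38.2,-39.9,-7.4],"spin":22.8}]'
cat > w.py <<'E'
from h import *
import sys,json
im,o=snap("wrist",sys.argv[1]);json.dump({k:np.asarray(v).tolist() for k,v in o.items()},open(f"pics/{sys.argv[1]}.json","w"))
print(o["ee_pos"],o["orientation"],o["qpos"])
E
python3 w.py w1
python3 -m inch '[{"xyz":[8,0,0],"spin":0},{"xyz":[8,0,0],"spin":0},{"xyz":[8,0,0],"spin":0},{"xyz":[8,0,0],"spin":0},{"xyz":[8,0,0],"spin":0}]'
python3 w.py w2
python3 -c "
from h import *
snap('top','top1')
import cv2
a=cv2.imread('pics/w1.png');cv2.imwrite('pics/w1b.png',cv2.resize(a,(800,500)))"
```

```text
t: 1.75
ee_pos: [439.1, -60.7, 259.3]
orientation: [-3.141, 0.001, 0.002]
ft_force: [-0.1, 0.1, 0.8]
width: 87.8
[439.14 -60.71 259.35] [-3.14  0.    0.  ] [-0.16  0.06  1.93  0.    1.15  1.41]
t: 2.3
ee_pos: [517.7, -62.2, 259.0]
orientation: [-3.141, 0.005, 0.004]
ft_force: [-0.1, 0.4, -0.6]
width: 88.0
[517.7  -62.18 259.02] [-3.14  0.01  0.  ] [-0.14  0.19  1.78  0.    1.17  1.43]
```

View pics/w1b.png

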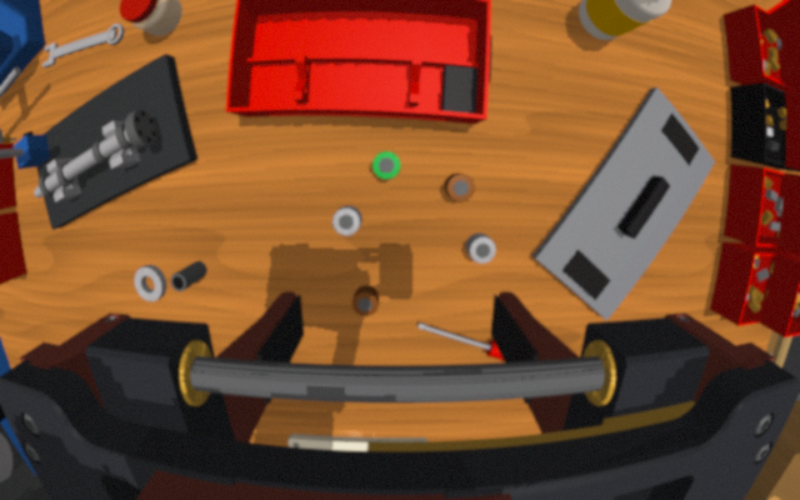

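The wrist view confirms the flange is on the right end of the shaft, at (145,130) in the picture. Two bright tappets, (347,221) and (482,249), are the only ones in view. Now I'll measure.

Run:
```python
from h import *
import json
V={}
for n in("w1","w2"):
    im=cv2.imread(f"pics/{n}.png");o=json.load(open(f"pics/{n}.json"));o={k:np.array(v) for k,v in o.items()}
    h,s,v=cv2.split(cv2.cvtColor(im,cv2.COLOR_BGR2HSV))
    red=(((h<7)|(h>173))&(s>170)&(v>70)).astype(np.uint8)
    black=((v<80)).astype(np.uint8)
    cs=[c for c in cv2.findContours(red,cv2.RETR_EXTERNAL,cv2.CHAIN_APPROX_NONE)[0] if cv2.contourArea(c)>5000]
    c=max(cs,key=cv2.contourArea) if len(cs)==1 else min(cs,key=lambda c:abs(c[:,0,0].mean()-300))
    P=np.array([onz(ray("wrist",p[0],o),64)[:2] for p in c],np.float32)
    print(n,"tub rect at z64",cv2.minAreaRect(P))
    ap=cv2.approxPolyDP(cv2.convexHull(c),6,True)[:,0];print("hull",ap.tolist())
    tap=[]
    for c in cv2.findContours(((s<60)&(v>110)).astype(np.uint8),cv2.RETR_EXTERNAL,cv2.CHAIN_APPROX_NONE)[0]:
        a=cv2.contourArea(c)
        if 150<a<900:
            e=cv2.minEnclosingCircle(c)
            if a>.6*np.pi*e[1]**2: tap.append((e,a));print("bright",np.round(e[0],1),round(e[1],1),a,onz(ray("wrist",e[0],o),28))
    V[n]=(o,tap)
    # rib: dark, within lid
im=cv2.imread("pics/top1.png");h,s,v=cv2.split(cv2.cvtColor(im,cv2.COLOR_BGR2HSV))
for a,r in blobs((s<50)&(v>120),30,200):
    if max(r[1])<15: print("top1",a,np.round(r[0],1),np.round(r[1],1),onz(ray("top",r[0]),28))
cv2.imwrite("pics/c2.png",cv2.resize(im[190:400,60:520],(800,365),interpolation=cv2.INTER_CUBIC))
```

```text
w1 tub rect at z64 ((623.804931640625, -17.10333251953125), (276.38800048828125, 139.57321166992188), 87.42013549804688)
hull [[392, 0], [386, 95], [181, 88], [190, 0]]
bright [119.1 226.3] 14.0 434.0 [363.12 278.96  28.  ]
bright [385.2 198.8] 10.9 313.5 [ 409.34 -157.42   28.  ]
bright [277.  176.1] 11.3 354.0 [442.07  -2.41  28.  ]
w2 tub rect at z64 ((629.228759765625, -17.80242919921875), (275.8335266113281, 136.00030517578125), 86.74706268310547)
hull [[392, 53], [386, 154], [181, 144], [186, 49], [308, 45]]
bright [381.5 248.5] 10.1 272.5 [ 410.1 -157.6   28. ]
bright [277.5 229.5] 10.1 267.5 [441.38  -1.82  28.  ]
top1 87 [225. 184.] [12. 12.] [565.72 293.99  28.  ]
top1 86 [181.5 196. ] [12. 11.] [531.6  420.96  28.  ]
```

View pics/c2.png

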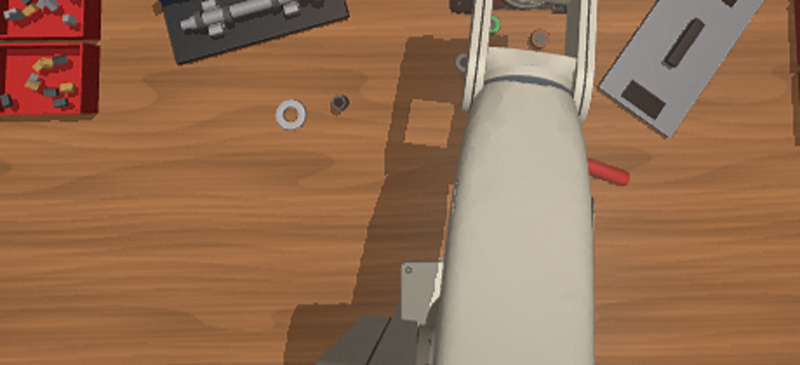

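No hidden tappets: the arm's former shadow area is empty, so there are just the two. The tub measures 276 x 136 mm as it should, and its height is consistent across the views. On to tappet A.

```bash
python3 -c "
from h import *
go(441.7,-2.1,5,-3.2)"
```

```text
row [-7.61 -5.93 25.45] spin 3.0 phi now -0.2 q6 1.43
```

```bash
python3 -m inch '[{"xyz":[-7.6,-5.9,12],"spin":3},{"xyz":[-7.6,-5.9,12],"spin":3},{"xyz":[-7.6,-5.9,12],"spin":3},{"xyz":[-7.6,-5.9,12],"spin":3},{"xyz":[-7.6,-5.9,16],"spin":3},{"xyz":[-7.6,-5.9,20],"spin":3},{"xyz":[-7.6,-5.9,23],"spin":3},{"xyz":[-7.6,-5.9,25.4],"spin":3},{"xyz":[-7.6,-5.9,25.4],"spin":3},{"xyz":[-7.6,-5.9,25.4],"spin":3},{"xyz":[-7.6,-5.9,25.4],"spin":3}]'
python3 -m inch '[{"xyz":[0,0,0],"spin":0},{"xyz":[0,0,0],"spin":0},{"xyz":[0,0,0],"spin":0},{"xyz":[0,0,0],"spin":0},{"xyz":[0,0,0],"spin":0},{"xyz":[0,0,0],"spin":0},{"xyz":[0,0,0],"spin":0},{"xyz":[0,0,0],"spin":0},{"xyz":[0,0,0],"spin":0},{"xyz":[0,0,0],"spin":0}]' 1
python3 -m inch '[{"xyz":[0,0,-4],"spin":0},{"xyz":[0,0,-8],"spin":0},{"xyz":[0,0,-12],"spin":0},{"xyz":[0,0,-12],"spin":0},{"xyz":[0,0,-12],"spin":0}]'
python3 -c "
from h import *
go(665,30.2,10,-3.2)"
```

```text
t: 3.5
ee_pos: [443.2, -2.6, 7.0]
orientation: [-3.14, 0.087, -0.002]
ft_force: [0.5, 0.1, 0.4]
width: 87.5
t: 4.5
ee_pos: [443.2, -2.5, 7.0]
orientation: [-3.14, 0.087, -0.002]
ft_force: [-0.3, -0.0, 0.4]
width: 11.2
t: 5.0
ee_pos: [443.5, -2.6, 127.6]
orientation: [-3.14, 0.087, -0.006]
ft_force: [-0.0, -0.6, 0.1]
width: 0.3
row [21.89 -4.49 11.84] spin 0.0 phi now -3.2 q6 1.59
```

The grip closed on nothing, so I'll look.

```bash
python3 w.py w3; python3 -c "
from h import *
import cv2
a=cv2.imread('pics/w3.png');cv2.imwrite('pics/w3b.png',cv2.resize(a,(800,500)))"
```

```text
[443.54  -2.65 127.6 ] [-3.14  0.09 -0.01] [-0.03  0.25  2.07  0.    0.83  1.59]
```

View pics/w3b.png

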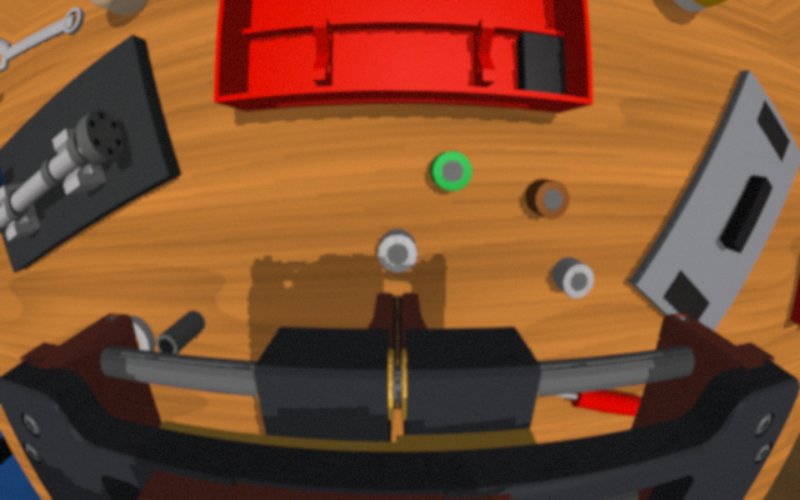

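Run:
```python
from h import *
import json
R=[]
for n in("w1","w2","w3"):
    im=cv2.imread(f"pics/{n}.png");o={k:np.array(v) for k,v in json.load(open(f"pics/{n}.json")).items()}
    h,s,v=cv2.split(cv2.cvtColor(im,cv2.COLOR_BGR2HSV))
    for c in cv2.findContours(((s<60)&(v>110)).astype(np.uint8),cv2.RETR_EXTERNAL,cv2.CHAIN_APPROX_NONE)[0]:
        e=cv2.minEnclosingCircle(c);a=cv2.contourArea(c)
        if 200<a<1200 and 250<e[0][0]<500 and a>.6*np.pi*e[1]**2: print(n,a,np.round(e[0],1),round(e[1],1),*[onz(ray("wrist",e[0],o),z) for z in(0,28)]);R.append(ray("wrist",e[0],o))
    print(proj("wrist",o["ee_pos"],o))
print(tri(R[0],R[2]),tri(R[1],R[3]))
c,d=ray("top",(380.5,236));c2,d2=ray("side",(378.1,187.5));print(tri((c,d),(c2,d2)));print(tri(ray("top",(326.5,225.5)),ray("side",(351,218))))
```

```text
w1 313.5 [385.2 198.8] 10.9 [ 402.81 -163.67    0.  ] [ 409.29 -157.36   28.  ]
w1 354.0 [277.  176.1] 11.3 [437.67   1.43   0.  ] [442.01  -2.35  28.  ]
[318.56 232.64]
w2 272.5 [381.5 248.5] 10.1 [ 398.48 -163.76    0.  ] [ 410.05 -157.54   28.  ]
w2 267.5 [277.5 229.5] 10.1 [431.79   2.18   0.  ] [441.32  -1.76  28.  ]
[318.56 232.64]
w3 483.5 [461.4 223.7] 13.9 [ 399.18 -170.81    0.  ] [ 408.87 -156.68   28.  ]
w3 719.0 [317.8 201.4] 16.0 [435.31  -1.46   0.  ] [441.9   -1.87  28.  ]
[318.56 232.64]
(array([ 408.29, -158.41,   23.72]), [0.0809960008993047, 0.08099600089906506]) (array([442.59,  -2.57,  31.72]), [0.2844211585711539, 0.2844211585711621])
(array([ 405.04, -164.08,   13.88]), [2.1560239591848136, 2.1560239591851644])
(array([439.82,  -4.28,  11.92]), [0.5756494074284365, 0.5756494074280918])
```

The tappet is standing unmoved at (442,-2), yet the jaws closed through it while the readout said z=7. I'll go down open again and look before closing.

```bash
python3 -m inch '[{"xyz":[0,0,0],"spin":0},{"xyz":[0,0,0],"spin":0},{"xyz":[0,0,0],"spin":0},{"xyz":[0,0,0],"spin":0},{"xyz":[0,0,0],"spin":0},{"xyz":[0,0,0],"spin":0},{"xyz":[0,0,0],"spin":0},{"xyz":[0,0,0],"spin":0},{"xyz":[0,0,0],"spin":0},{"xyz":[0,0,0],"spin":0}]' 0
python3 -m inch '[{"xyz":[-0.2,0,4],"spin":0},{"xyz":[-0.2,0,8],"spin":0},{"xyz":[-0.2,0,12.2],"spin":0},{"xyz":[-0.2,0,12.2],"spin":0},{"xyz":[-0.2,0,12.2],"spin":0},{"xyz":[-0.2,0,12.2],"spin":0}]'
python3 w.py w4;python3 -c "
from h import *
a=cv2.imread('pics/w4.png');cv2.imwrite('pics/w4b.png',a[150:400,120:520])
snap('side','s4')"
```

```text
t: 6.05
ee_pos: [442.6, -2.6, 126.6]
orientation: [-3.14, 0.087, -0.002]
ft_force: [0.4, -0.6, -0.4]
width: 77.1
t: 6.65
ee_pos: [442.3, -2.5, 6.4]
orientation: [-3.14, 0.087, -0.007]
ft_force: [-0.5, -0.4, 0.3]
width: 87.9
[442.27  -2.47   6.44] [-3.14  0.09 -0.01] [-0.03  0.48  2.13  0.    0.53  1.59]
```

View pics/w4b.png

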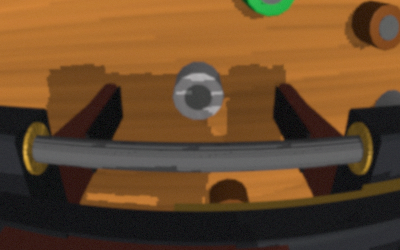

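```bash
python3 -c "
from h import *
a=cv2.imread('pics/s4.png');print(proj('side',np.array([442,-2,6.])),proj('side',np.array([442,-2,28.])));cv2.imwrite('pics/s4b.png',cv2.resize(a[120:270,250:470],None,fx=3.5,fy=3.5))
a=cv2.imread('pics/w4.png');o=ctrl.get_obs();print(onz(ray('wrist',(318,246),o),28))"
```

```text
[349.73 219.9 ] [350.   213.94]
[441.2   -2.05  28.  ]
```

View pics/s4b.png

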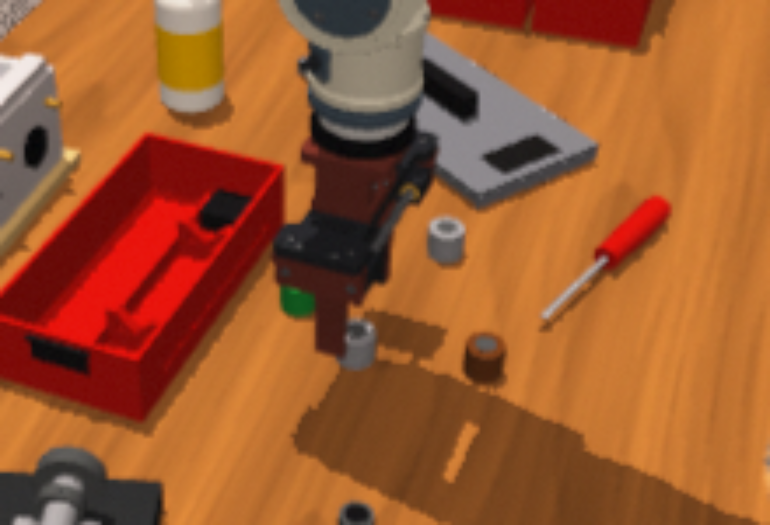

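```bash
python3 -c "
from h import *
o=ctrl.get_obs();print(ctrl.pinch_z,o['ee_pos'])
T=Ro.from_rotvec(o['orientation']).as_matrix()
for d in range(0,61,10): print(d,*[proj('wrist',o['ee_pos']+T@np.array([x,y,-d]),o)-[120,150] for y in(-44,44,0) for x in (0,)], 'side',proj('side',o['ee_pos']+T@np.array([0,-50,-d])))
"
```

```text
18.700000000000003 [442.6   -2.49   6.77]
0 [134.57  82.28] [262.49  82.27] [198.56  82.64] side [343.03 230.86]
10 [131.65  87.25] [265.46  87.24] [198.59  87.72] side [343.14 228.15]
20 [128.48  92.7 ] [268.69  92.68] [198.62  93.3 ] side [343.25 225.41]
30 [125.    98.67] [272.23  98.65] [198.65  99.46] side [343.36 222.63]
40 [121.19 105.26] [276.1  105.23] [198.69 106.27] side [343.47 219.83]
50 [117.   112.55] [280.36 112.51] [198.73 113.84] side [343.59 216.98]
60 [112.37 120.64] [285.07 120.6 ] [198.78 122.3 ] side [343.7  214.11]
```

The spread of the open fingertips in the wrist image, and their height in the side view, both put the real fingertips about 37–40 mm short of the reported TCP. The camera geometry itself checks out, since the tappet height triangulates correctly. I'll step down carefully while watching the force to find the true tip height.

```bash
python3 -m inch '[{"xyz":[0.1,0,1],"spin":0},{"xyz":[0.1,0,2],"spin":0},{"xyz":[0.1,0,2.7],"spin":0},{"xyz":[0.1,0,2.7],"spin":0},{"xyz":[0.1,0,2.7],"spin":0}]'
python3 -m inch '[{"xyz":[0,0,0.3],"spin":0},{"xyz":[0,0,0.3],"spin":0}]'
python3 -m inch '[{"xyz":[0,0,0.3],"spin":0},{"xyz":[0,0,0.3],"spin":0}]'
python3 -m inch '[{"xyz":[0,0,0.3],"spin":0},{"xyz":[0,0,0.3],"spin":0}]'
```

```text
t: 7.25
ee_pos: [443.3, -2.5, -20.6]
orientation: [-3.14, 0.087, -0.007]
ft_force: [0.2, -0.3, -0.0]
width: 88.0
t: 7.45
ee_pos: [443.1, -2.5, -23.9]
orientation: [-3.14, 0.087, -0.006]
ft_force: [0.7, 0.8, 0.5]
width: 87.7
t: 7.65
ee_pos: [443.0, -2.5, -27.2]
orientation: [-3.14, 0.087, -0.006]
ft_force: [-0.1, -1.3, 0.2]
width: 87.6
t: 7.85
ee_pos: [442.8, -2.5, -30.4]
orientation: [-3.14, 0.087, -0.005]
ft_force: [-0.5, -0.8, -0.6]
width: 87.7
```

```bash
python3 -m inch '[{"xyz":[0,0,0],"spin":0},{"xyz":[0,0,0],"spin":0},{"xyz":[0,0,0],"spin":0},{"xyz":[0,0,0],"spin":0},{"xyz":[0,0,0],"spin":0},{"xyz":[0,0,0],"spin":0},{"xyz":[0,0,0],"spin":0},{"xyz":[0,0,0],"spin":0},{"xyz":[0,0,0],"spin":0},{"xyz":[0,0,0],"spin":0},{"xyz":[0,0,0],"spin":0}]' 1
python3 -m inch '[{"xyz":[0,0,-4],"spin":0},{"xyz":[0,0,-8],"spin":0},{"xyz":[0,0,-13],"spin":0},{"xyz":[0,0,-13],"spin":0},{"xyz":[0,0,-13],"spin":0}]'
python3 w.py w5
python3 -c "
from h import *
go(665,30.2,-26,-3.2)
a=cv2.imread('pics/w5.png');cv2.imwrite('pics/w5b.png',a[120:350,170:470])
"
```

```text
t: 8.95
ee_pos: [442.8, -2.5, -30.4]
orientation: [-3.14, 0.087, -0.005]
ft_force: [-0.3, 1.0, -0.4]
width: 31.5
t: 9.45
ee_pos: [443.2, -2.6, 100.5]
orientation: [-3.14, 0.087, -0.01]
ft_force: [0.4, -0.3, -1.2]
width: 31.8
[443.16  -2.57 100.54] [-3.14  0.09 -0.01] [-0.03  0.29  2.09  0.    0.76  1.59]
row [22.05 -4.49 12.6 ] spin 0.0 phi now -3.2 q6 1.59
```

View pics/w5b.png

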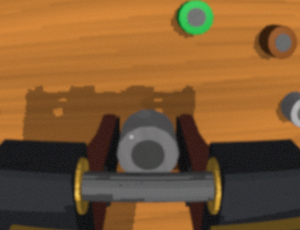

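The tappet is held (31.8 mm) with its base at reported z = ee + 30. Placing it in the bay.

```bash
python3 -m inch '[{"xyz":[5,-1,0],"spin":0},{"xyz":[10,-2.3,0],"spin":0},{"xyz":[15,-3.4,0],"spin":0},{"xyz":[20,-4.5,0],"spin":0},{"xyz":[22,-4.5,0],"spin":0},{"xyz":[22,-4.5,0],"spin":0},{"xyz":[22,-4.5,4],"spin":0},{"xyz":[22,-4.5,8],"spin":0},{"xyz":[22,-4.5,11],"spin":0},{"xyz":[22,-4.5,11],"spin":0},{"xyz":[22,-4.5,11],"spin":0}]'
python3 -m inch '[{"xyz":[0,0,0.8],"spin":0},{"xyz":[0,0,1.2],"spin":0},{"xyz":[0,0,1.2],"spin":0},{"xyz":[0,0,1.2],"spin":0}]'; python3 -c "
from h import *
go(665,30.2,-26,-3.2)"
```

```text
t: 10.6
ee_pos: [662.5, 30.2, -11.3]
orientation: [-3.14, 0.087, 0.001]
ft_force: [0.4, -1.0, -0.2]
width: 31.7
t: 11.0
ee_pos: [662.9, 30.2, -22.5]
orientation: [-3.14, 0.087, -0.001]
ft_force: [-0.2, -0.3, -0.5]
width: 31.4
row [ 0.21 -0.01  0.35] spin 0.0 phi now -3.2 q6 1.65
```

```bash
python3 -m inch '[{"xyz":[0.2,0,0.3],"spin":0},{"xyz":[0.2,0,0.3],"spin":0},{"xyz":[0.2,0,0.3],"spin":0}]'
python3 -m inch '[{"xyz":[0,0,0],"spin":0},{"xyz":[0,0,0],"spin":0},{"xyz":[0,0,0],"spin":0},{"xyz":[0,0,0],"spin":0},{"xyz":[0,0,0],"spin":0}]' 0.4
python3 -m inch '[{"xyz":[0,0,-4],"spin":0},{"xyz":[0,0,-8],"spin":0},{"xyz":[0,0,-12],"spin":0},{"xyz":[0,0,-12],"spin":0},{"xyz":[0,0,-12],"spin":0}]' 0
python3 w.py w6
python3 -c "
from h import *
go(409.4,-157.2,-30.4,-3.2)"
```

```text
t: 11.3
ee_pos: [665.0, 30.1, -25.4]
orientation: [-3.14, 0.087, -0.001]
ft_force: [-0.7, -0.0, -0.4]
width: 31.3
t: 11.8
ee_pos: [665.0, 30.1, -25.4]
orientation: [-3.14, 0.087, -0.001]
ft_force: [0.6, 1.2, -0.9]
width: 52.7
t: 12.3
ee_pos: [665.6, 30.0, 95.7]
orientation: [-3.14, 0.087, -0.004]
ft_force: [-0.1, -0.6, -1.0]
width: 86.9
[665.58  30.01  95.72] [-3.14  0.09 -0.  ] [0.03 0.58 1.59 0.   0.96 1.65]
row [-24.44  20.11  12.45] spin 0.0 phi now -3.2 q6 1.65
```

```bash
python3 -m inch '[{"xyz":[-24.4,20.1,-1],"spin":0},{"xyz":[-24.4,20.1,-1],"spin":0},{"xyz":[-24.4,20.1,-1],"spin":0},{"xyz":[-24.4,20.1,-1],"spin":0},{"xyz":[-24.4,20.1,-1],"spin":0},{"xyz":[-24.4,20.1,-1],"spin":0},{"xyz":[-24.4,20.1,-1],"spin":0},{"xyz":[-24.4,20.1,-1],"spin":0},{"xyz":[-24.4,20.1,-1],"spin":0},{"xyz":[-24.4,20.1,-1],"spin":0},{"xyz":[-24.4,20.1,-1],"spin":0}]'
python3 w.py w7
cat > tap.py <<'E'
from h import *
import json,sys
for n in sys.argv[1:]:
    im=cv2.imread(f"pics/{n}.png");o={k:np.array(v) for k,v in json.load(open(f"pics/{n}.json")).items()}
    h,s,v=cv2.split(cv2.cvtColor(im,cv2.COLOR_BGR2HSV))
    for c in cv2.findContours(((s<60)&(v>100)).astype(np.uint8),cv2.RETR_EXTERNAL,cv2.CHAIN_APPROX_NONE)[0]:
        e=cv2.minEnclosingCircle(c);a=cv2.contourArea(c)
        if 200<a<2500 and a>.6*np.pi*e[1]**2 and 100<e[0][0]<540: print(n,a,np.round(e[0],1),round(e[1],1),*[onz(ray("wrist",e[0],o),z) for z in(28,32)])
E
python3 tap.py w6 w7; python3 -c "
from h import *
go(409.4,-157.2,-30.4,-3.2)"
```

```text
t: 13.45
ee_pos: [410.5, -156.6, 103.7]
orientation: [-3.14, 0.085, 0.0]
ft_force: [0.5, 0.1, -0.7]
width: 88.0
[ 410.52 -156.61  103.74] [-3.14  0.08  0.  ] [-0.39  0.28  2.09  0.    0.77  1.23]
w6 897.0 [318.2 209.7] 18.4 [663.79  30.38  28.  ] [664.85  30.32  32.  ]
w7 836.5 [321.5 207. ] 17.3 [ 408.75 -159.33   28.  ] [ 409.79 -159.34   32.  ]
w7 220.5 [285.  131.5] 8.8 [ 479.02 -130.85   28.  ] [ 479.03 -131.27   32.  ]
row [-0.1   0.07 13.42] spin 0.1 phi now -3.1 q6 1.23
```

```bash
python3 -m inch '[{"xyz":[-0.1,0.15,4],"spin":0},{"xyz":[-0.1,0.15,8],"spin":0},{"xyz":[-0.1,0.15,12],"spin":0},{"xyz":[-0.1,0.15,13.4],"spin":0},{"xyz":[-0.1,0.15,13.4],"spin":0},{"xyz":[-0.1,0.15,13.4],"spin":0}]'
python3 -m inch '[{"xyz":[0,0,0],"spin":0},{"xyz":[0,0,0],"spin":0},{"xyz":[0,0,0],"spin":0},{"xyz":[0,0,0],"spin":0},{"xyz":[0,0,0],"spin":0},{"xyz":[0,0,0],"spin":0},{"xyz":[0,0,0],"spin":0},{"xyz":[0,0,0],"spin":0},{"xyz":[0,0,0],"spin":0},{"xyz":[0,0,0],"spin":0},{"xyz":[0,0,0],"spin":0}]' 1
python3 -m inch '[{"xyz":[0,0,-4],"spin":0},{"xyz":[0,0,-8],"spin":0},{"xyz":[0,0,-13],"spin":0},{"xyz":[0,0,-13],"spin":0},{"xyz":[0,0,-13],"spin":0}]'
python3 -c "
from h import *
go(659.3,-69.6,-25,-3.2)"
```

```text
t: 14.1
ee_pos: [409.7, -157.7, -30.2]
orientation: [-3.14, 0.083, 0.001]
ft_force: [0.0, 0.2, -0.4]
width: 87.8
t: 15.2
ee_pos: [409.7, -157.7, -30.2]
orientation: [-3.14, 0.083, 0.001]
ft_force: [-0.4, -0.7, 0.4]
width: 31.5
t: 15.7
ee_pos: [410.5, -158.1, 100.7]
orientation: [3.14, -0.083, 0.004]
ft_force: [0.0, -0.0, -0.7]
width: 31.4
row [ 24.35 -10.16  12.63] spin 0.2 phi now -3.0 q6 1.23
```

```bash
python3 -m inch '[{"xyz":[5,-2,0],"spin":0},{"xyz":[10,-4,0],"spin":0},{"xyz":[24.3,-10.1,0],"spin":0},{"xyz":[24.3,-10.1,0],"spin":0},{"xyz":[24.3,-10.1,0],"spin":0},{"xyz":[24.3,-10.1,0],"spin":0},{"xyz":[24.3,-10.1,0],"spin":0},{"xyz":[24.3,-10.1,4],"spin":0},{"xyz":[24.3,-10.1,8],"spin":0},{"xyz":[24.3,-10.1,11],"spin":0},{"xyz":[24.3,-10.1,11],"spin":0},{"xyz":[24.3,-10.1,11],"spin":0}]'
python3 -c "
from h import *
go(659.3,-69.6,-25,-3.2)"
```

```text
t: 16.9
ee_pos: [656.7, -70.7, -9.4]
orientation: [-3.14, 0.085, 0.001]
ft_force: [0.7, 0.3, -0.0]
width: 31.6
row [ 0.26 -0.12  1.56] spin 0.1 phi now -3.1 q6 1.5
```

```bash
python3 -m inch '[{"xyz":[0.2,-0.1,1.1],"spin":0},{"xyz":[0.2,-0.1,1.6],"spin":0},{"xyz":[0.2,-0.1,1.6],"spin":0},{"xyz":[0.2,-0.1,1.6],"spin":0}]'
python3 -m inch '[{"xyz":[0,0,0],"spin":0},{"xyz":[0,0,0],"spin":0},{"xyz":[0,0,0],"spin":0},{"xyz":[0,0,0],"spin":0},{"xyz":[0,0,0],"spin":0}]' 0.4
python3 -m inch '[{"xyz":[0,0,-5],"spin":0},{"xyz":[0,0,-10],"spin":0},{"xyz":[0,0,-15],"spin":0},{"xyz":[0,0,-20],"spin":0},{"xyz":[0,0,-25],"spin":0},{"xyz":[0,0,-25],"spin":0},{"xyz":[0,0,-25],"spin":0}]' 0
python3 w.py w8;python3 tap.py w8; python3 -c "
from h import *
go(545,346,230,107)"
```

```text
t: 17.3
ee_pos: [659.0, -69.8, -24.9]
orientation: [-3.14, 0.085, 0.0]
ft_force: [-0.1, -0.5, 0.1]
width: 31.5
t: 17.8
ee_pos: [659.0, -69.8, -24.8]
orientation: [3.14, -0.085, -0.0]
ft_force: [-0.6, -0.3, -0.7]
width: 52.8
t: 18.5
ee_pos: [659.7, -69.9, 226.7]
orientation: [3.14, -0.084, 0.005]
ft_force: [-0.2, 0.0, -1.1]
width: 88.0
[659.69 -69.89 226.71] [ 3.14 -0.08  0.  ] [-0.12  0.44  1.51 -0.    1.19  1.5 ]
w8 376.5 [242.7 184.5] 11.7 [663.19  30.34  28.  ] [663.84  29.3   32.  ]
w8 414.5 [316.9 184. ] 12.2 [657.88 -68.09  28.  ] [658.59 -68.14  32.  ]
w8 2231.0 [529.1 140.8] 30.4 [ 712.67 -391.24   28.  ] [ 712.82 -388.04   32.  ]
row [-13.57 -40.9   -0.52] spin -110.1 phi now -3.1 q6 1.5
```

Both tappets stand in the bay at about (664,30) and (658,-68). Next, a hover above the shaft.

```bash
python3 -m inch '[{"xyz":[-13.6,-40.9,-0.5],"spin":-110},{"xyz":[-13.6,-40.9,-0.5],"spin":-110},{"xyz":[-13.6,-40.9,-0.5],"spin":-110},{"xyz":[-13.6,-40.9,-0.5],"spin":-110},{"xyz":[-13.6,-40.9,-0.5],"spin":-110},{"xyz":[-13.6,-40.9,-0.5],"spin":-110},{"xyz":[-13.6,-40.9,-0.5],"spin":-110},{"xyz":[-13.6,-40.9,-0.5],"spin":-110},{"xyz":[-13.6,-40.9,-0.5],"spin":-110},{"xyz":[-13.6,-40.9,-0.5],"spin":-110},{"xyz":[-13.6,-40.9,-0.5],"spin":-110},{"xyz":[-13.6,-40.9,-0.5],"spin":-110},{"xyz":[-13.6,-40.9,-0.5],"spin":-110},{"xyz":[-13.6,-40.9,-0.5],"spin":-110},{"xyz":[-13.6,-40.9,-0.5],"spin":-110},{"xyz":[-13.6,-40.9,-0.5],"spin":-110}]'
python3 w.py w9
python3 -m inch '[{"xyz":[-6,0,-2],"spin":0},{"xyz":[-6,0,-2],"spin":0},{"xyz":[-6,0,-2],"spin":0},{"xyz":[-6,0,-2],"spin":0}]'
python3 w.py w10
python3 -c "
from h import *
a=cv2.imread('pics/w9.png')[:260];b=cv2.imread('pics/w10.png')[:260];cv2.imwrite('pics/w9b.png',np.vstack([a,b]))"
```

```text
t: 20.15
ee_pos: [544.3, 345.7, 228.7]
orientation: [-1.873, -2.521, 0.003]
ft_force: [0.3, -1.0, 0.7]
width: 87.9
[544.25 345.66 228.72] [-1.87 -2.52  0.  ] [0.55 0.41 1.54 0.   1.19 0.25]
t: 20.6
ee_pos: [561.7, 288.6, 249.0]
orientation: [-1.874, -2.52, 0.002]
ft_force: [-0.1, 0.2, -0.4]
width: 87.4
[561.7  288.57 248.96] [-1.87 -2.52  0.  ] [0.46 0.37 1.56 0.   1.22 0.16]
```

View pics/w9b.png

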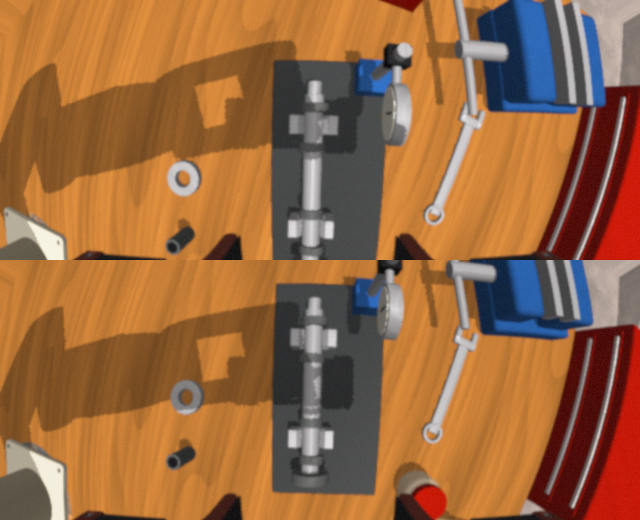

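The pictures show the shaft running vertically at column ~312, stub at the top, flange at the bottom at (310,480) in the lower picture. The V-blocks are at rows 338 and 438, the dial at (392,310). Computing the axis.

Run:
```python
from h import *
import json
for n,rows in(("w9",range(160,205,8)),("w10",range(105,160,8))):
    im=cv2.imread(f"pics/{n}.png");o={k:np.array(v) for k,v in json.load(open(f"pics/{n}.json")).items()}
    g=cv2.cvtColor(im,cv2.COLOR_BGR2GRAY)
    L=[]
    for r in rows:
        line=g[r,285:345].astype(int); idx=np.where(line>95)[0]+285
        L.append(((idx.min()+idx.max())/2,r)); print(r,idx.min(),idx.max(),onz(ray("wrist",L[-1],o),61))
    pts=np.array([onz(ray("wrist",p,o),61)[:2] for p in L],np.float32)
    vx,vy,x0,y0=cv2.fitLine(pts,cv2.DIST_L2,0,.01,.01).ravel();print(n,"angle",np.degrees(np.arctan2(vy,vx)),x0,y0)
    t=((314,82),(312,126),(311,229)) if n=="w9" else ((314,38),(313,78),(311,178),(310,207),(310,220))
    for p in t: print("  pt",p,onz(ray("wrist",p,o),61))
O=[{k:np.array(v) for k,v in json.load(open(f"pics/{n}.json")).items()} for n in("w9","w10")]
for a,b in(((314,82),(314,38)),((312,126),(313,78)),((311,229),(311,178))): print(tri(ray("wrist",a,O[0]),ray("wrist",b,O[1])))
```

```text
160 303 321 [529.68 374.24  61.  ]
168 303 321 [532.42 365.05  61.  ]
176 303 321 [535.17 355.8   61.  ]
184 303 320 [537.37 346.31  61.  ]
192 303 320 [540.16 336.89  61.  ]
200 303 320 [542.98 327.37  61.  ]
w9 angle -74.35948 536.29504 350.94443
  pt (314, 82) [505.27 463.78  61.  ]
  pt (312, 126) [518.13 412.89  61.  ]
  pt (311, 229) [552.9  291.59  61.  ]
105 305 321 [528.97 381.55  61.  ]
113 305 319 [530.66 371.59  61.  ]
121 305 320 [534.12 362.19  61.  ]
129 305 320 [536.98 352.62  61.  ]
137 304 319 [538.65 342.7   61.  ]
145 304 319 [541.5  333.11  61.  ]
153 303 319 [543.76 323.32  61.  ]
w10 angle -75.41084 536.3756 352.4396
  pt (314, 38) [505.13 465.13  61.  ]
  pt (313, 78) [519.14 414.31  61.  ]
  pt (311, 178) [552.76 292.96  61.  ]
  pt (310, 207) [562.22 256.32  61.  ]
  pt (310, 220) [567.15 239.52  61.  ]
(array([505.88, 462.57,  69.84]), [0.12470872902740904, 0.12470872902735226])
(array([518.92, 413.05,  68.07]), [0.6737659815050812, 0.6737659815054218])
(array([552.44, 294.15,  68.67]), [0.12388464115892302, 0.12388464115926001])
```

Block spacing of 126 mm, the heights and the flange position all fit. I'll grip 14 mm towards the flange, giving ~25 mm clearance from the gripper body to the dial.

```bash
python3 -c "
from h import *
go(539.5,339.5,7,105.7)"
```

```text
row [ 5.47 -0.59 24.17] spin 1.1 phi now 106.8 q6 0.16
```

```bash
python3 -m inch '[{"xyz":[5.5,-0.6,2],"spin":1.1},{"xyz":[5.5,-0.6,2],"spin":1.1},{"xyz":[5.5,-0.6,2],"spin":1.1},{"xyz":[5.5,-0.6,2],"spin":1.1},{"xyz":[5.5,-0.6,6],"spin":1.1},{"xyz":[5.5,-0.6,9],"spin":1.1},{"xyz":[5.5,-0.6,12],"spin":1.1},{"xyz":[5.5,-0.6,14],"spin":1.1},{"xyz":[5.5,-0.6,14],"spin":1.1},{"xyz":[5.5,-0.6,14],"spin":1.1}]'
python3 -c "
from h import *
go(539.5,339.5,7,105.7)"
```

```text
t: 21.65
ee_pos: [540.2, 339.4, 109.3]
orientation: [-1.898, -2.502, 0.002]
ft_force: [0.1, 0.2, 0.7]
width: 87.9
row [ 0.02 -0.05 10.23] spin -0.1 phi now 105.6 q6 0.27
```

```bash
python3 -m inch '[{"xyz":[0,-0.05,3],"spin":0},{"xyz":[0,-0.05,6],"spin":0},{"xyz":[0,-0.05,8],"spin":0},{"xyz":[0,-0.05,10.2],"spin":0},{"xyz":[0,-0.05,10.2],"spin":0},{"xyz":[0,-0.05,10.2],"spin":0}]'
python3 -m inch '[{"xyz":[0,0,0],"spin":0},{"xyz":[0,0,0],"spin":0},{"xyz":[0,0,0],"spin":0},{"xyz":[0,0,0],"spin":0},{"xyz":[0,0,0],"spin":0},{"xyz":[0,0,0],"spin":0},{"xyz":[0,0,0],"spin":0},{"xyz":[0,0,0],"spin":0},{"xyz":[0,0,0],"spin":0},{"xyz":[0,0,0],"spin":0},{"xyz":[0,0,0],"spin":0},{"xyz":[0,0,0],"spin":0},{"xyz":[0,0,0],"spin":0}]' 1
python3 -m inch '[{"xyz":[0,0,-1],"spin":0},{"xyz":[0,0,-3],"spin":0},{"xyz":[0,0,-5],"spin":0},{"xyz":[0,0,-8],"spin":0},{"xyz":[0,0,-8],"spin":0},{"xyz":[0,0,-8],"spin":0}]'
python3 w.py w11
python3 -c "
from h import *
o=ctrl.get_obs();print(o['moment'])
q1=np.arctan2(420,270);go(270,420,85,np.degrees(q1),o)"
```

```text
t: 22.25
ee_pos: [540.6, 339.7, 8.9]
orientation: [-1.898, -2.502, -0.001]
ft_force: [-0.5, 0.4, 0.6]
width: 87.9
t: 23.55
ee_pos: [537.9, 338.8, 8.5]
orientation: [-1.897, -2.5, 0.007]
ft_force: [-7.0, -1.4, 4.7]
width: 21.5
t: 24.15
ee_pos: [538.4, 338.9, 88.4]
orientation: [-1.898, -2.5, 0.006]
ft_force: [-0.1, -1.2, -5.5]
width: 21.7
[538.44 338.86  88.37] [-1.9  -2.5   0.01] [0.54 0.56 1.66 0.   0.93 0.27]
[-0.09 -0.06  0.03]
row [ 15.06 -23.58   0.39] spin 48.3 phi now 105.6 q6 0.27
```

```bash
python3 -m inch '[{"xyz":[0,-4,0],"spin":0},{"xyz":[0,-8,0],"spin":0},{"xyz":[0,-12,0],"spin":0},{"xyz":[15,-23.6,0],"spin":48},{"xyz":[15,-23.6,0],"spin":48},{"xyz":[15,-23.6,0],"spin":48},{"xyz":[15,-23.6,0],"spin":48},{"xyz":[15,-23.6,0],"spin":48},{"xyz":[15,-23.6,0],"spin":48},{"xyz":[15,-23.6,0],"spin":48},{"xyz":[15,-23.6,0],"spin":48},{"xyz":[15,-23.6,0],"spin":48},{"xyz":[15,-23.6,0],"spin":48},{"xyz":[15,-23.6,6],"spin":48},{"xyz":[15,-23.6,9],"spin":48},{"xyz":[15,-23.6,9],"spin":48},{"xyz":[15,-23.6,9],"spin":48}]'
python3 w.py w12
python3 -c "
from h import *
a=cv2.imread('pics/w12.png');snap('side','s12');b=cv2.imread('pics/s12.png');cv2.imwrite('pics/w12b.png',np.hstack([a[:300,120:520],b[150:,200:600][:,:400][:250] if 0 else cv2.resize(b[200:400,200:460],(390,300))]))"
```

```text
t: 25.9
ee_pos: [269.4, 418.7, -1.1]
orientation: [-2.752, -1.514, 0.013]
ft_force: [0.4, 0.0, -4.7]
width: 21.4
[269.39 418.74  -1.12] [-2.75 -1.51  0.01] [0.97 0.55 2.   0.01 0.6  1.53]
```

View pics/w12b.png

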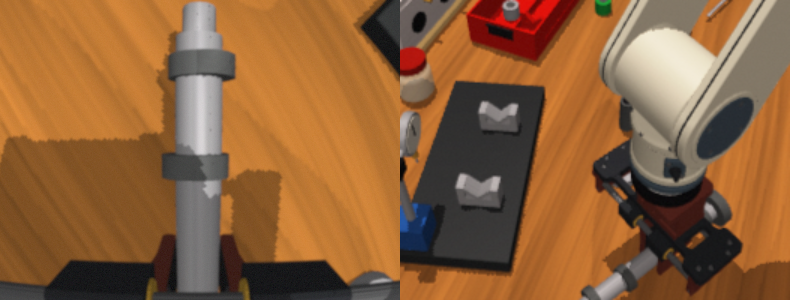

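Held level. Lowering to the bench with force watch.

```bash
python3 -m inch '[{"xyz":[0,0,1],"spin":0},{"xyz":[0,0,2],"spin":0},{"xyz":[0,0,2.4],"spin":0},{"xyz":[0,0,2.4],"spin":0},{"xyz":[0,0,2.4],"spin":0}]'
python3 -m inch '[{"xyz":[0,0,0.2],"spin":0},{"xyz":[0,0,0.2],"spin":0},{"xyz":[0,0,0.2],"spin":0}]'
python3 -m inch '[{"xyz":[0,0,0.2],"spin":0},{"xyz":[0,0,0.2],"spin":0},{"xyz":[0,0,0.2],"spin":0}]'
```

```text
t: 26.5
ee_pos: [270.3, 420.5, -23.4]
orientation: [-2.751, -1.513, 0.007]
ft_force: [-0.4, 0.5, -5.8]
width: 21.2
t: 26.8
ee_pos: [270.3, 420.5, -25.4]
orientation: [-2.751, -1.513, 0.007]
ft_force: [-0.1, -1.1, -6.2]
width: 21.2
t: 27.1
ee_pos: [270.2, 420.5, -27.4]
orientation: [-2.751, -1.513, 0.007]
ft_force: [-0.1, 0.4, -5.9]
width: 21.5
```

```bash
python3 -m inch '[{"xyz":[0,0,0.2],"spin":0},{"xyz":[0,0,0.2],"spin":0},{"xyz":[0,0,0.2],"spin":0}]'
python3 -m inch '[{"xyz":[0,0,0.2],"spin":0},{"xyz":[0,0,0.2],"spin":0},{"xyz":[0,0,0.2],"spin":0}]'
```

```text
t: 27.4
ee_pos: [270.2, 420.4, -29.5]
orientation: [-2.751, -1.513, 0.007]
ft_force: [-0.0, -0.3, -5.1]
width: 20.8
t: 27.7
ee_pos: [270.3, 420.6, -31.4]
orientation: [-2.751, -1.513, 0.007]
ft_force: [0.2, 0.1, -4.3]
width: 21.6
```

```bash
python3 -m inch '[{"xyz":[0,0,0],"spin":0},{"xyz":[0,0,0],"spin":0},{"xyz":[0,0,0],"spin":0},{"xyz":[0,0,0],"spin":0},{"xyz":[0,0,0],"spin":0},{"xyz":[0,0,0],"spin":0}]' 0.3
python3 -m inch '[{"xyz":[0,0,0.2],"spin":0},{"xyz":[0,0,0.2],"spin":0}]'
python3 -m inch '[{"xyz":[0,0,0.2],"spin":0},{"xyz":[0,0,0.2],"spin":0}]'
python3 -m inch '[{"xyz":[0,0,0.15],"spin":0},{"xyz":[0,0,0.15],"spin":0}]'
python3 -m inch '[{"xyz":[0,0,0.15],"spin":0},{"xyz":[0,0,0.15],"spin":0}]'
```

```text
t: 28.3
ee_pos: [270.3, 420.6, -31.4]
orientation: [-2.751, -1.513, 0.007]
ft_force: [0.2, -0.1, 0.2]
width: 60.8
t: 28.5
ee_pos: [270.3, 420.5, -33.6]
orientation: [-2.751, -1.513, 0.007]
ft_force: [0.6, -0.0, -0.3]
width: 61.5
t: 28.7
ee_pos: [270.1, 420.3, -35.9]
orientation: [-2.751, -1.513, 0.008]
ft_force: [-0.0, -0.3, -0.1]
width: 61.5
t: 28.9
ee_pos: [270.2, 420.5, -36.6]
orientation: [-2.751, -1.513, 0.007]
ft_force: [-1.8, -2.0, 10.5]
width: 61.7
t: 29.1
ee_pos: [270.3, 420.5, -36.7]
orientation: [-2.751, -1.513, 0.007]
ft_force: [-2.7, -3.0, 20.6]
width: 61.2
```

The bench is touched at reported z = -36.3, so the true tip is reported z + 36. Lift, half turn, and look at the shaft.

```bash
python3 -m inch '[{"xyz":[0,0,-5],"spin":0},{"xyz":[0,0,-10],"spin":0},{"xyz":[0,0,-20],"spin":-90},{"xyz":[0,0,-22],"spin":-90},{"xyz":[0,0,-22],"spin":-90},{"xyz":[0,0,-22],"spin":-90},{"xyz":[0,0,-22],"spin":-90},{"xyz":[0,0,-22],"spin":-90},{"xyz":[0,0,-22],"spin":-90},{"xyz":[0,0,-22],"spin":-90},{"xyz":[0,0,-22],"spin":-90},{"xyz":[0,0,-22],"spin":-90},{"xyz":[0,0,-22],"spin":-90},{"xyz":[0,0,-22],"spin":-90}]' 0
python3 -m inch '[{"xyz":[0,0,0],"spin":-90},{"xyz":[0,0,0],"spin":-90},{"xyz":[0,0,0],"spin":-90},{"xyz":[0,0,0],"spin":-90},{"xyz":[0,0,0],"spin":-90},{"xyz":[0,0,0],"spin":-90},{"xyz":[0,0,0],"spin":-90},{"xyz":[0,0,0],"spin":-90},{"xyz":[0,0,0],"spin":-90},{"xyz":[0,0,0],"spin":-90},{"xyz":[0,0,0],"spin":-90},{"xyz":[0,0,0],"spin":-90}]'
python3 w.py w13
python3 -m inch '[{"xyz":[-7,0,0],"spin":0},{"xyz":[-7,0,0],"spin":0},{"xyz":[-7,0,0],"spin":0},{"xyz":[-7,0,0],"spin":0}]'
python3 w.py w14
python3 -c "
from h import *
a=cv2.imread('pics/w13.png')[:320,160:480];b=cv2.imread('pics/w14.png')[:320,160:480];cv2.imwrite('pics/w13b.png',np.hstack([a,b]))"
```

```text
t: 30.5
ee_pos: [271.2, 420.4, 183.1]
orientation: [-0.874, -3.013, 0.003]
ft_force: [-0.5, 0.2, 0.2]
width: 87.9
t: 31.7
ee_pos: [271.1, 420.3, 183.0]
orientation: [1.51, -2.749, -0.003]
ft_force: [0.1, -0.2, 0.1]
width: 87.4
[271.14 420.28 183.03] [ 1.51 -2.75 -0.  ] [ 0.97  0.25  1.9   0.    1.   -1.61]
t: 32.15
ee_pos: [308.3, 478.6, 182.2]
orientation: [1.504, -2.751, -0.002]
ft_force: [-0.3, -0.0, 0.3]
width: 88.1
[308.32 478.6  182.24] [ 1.5  -2.75 -0.  ] [ 0.98  0.35  1.75  0.    1.04 -1.6 ]
```

View pics/w13b.png

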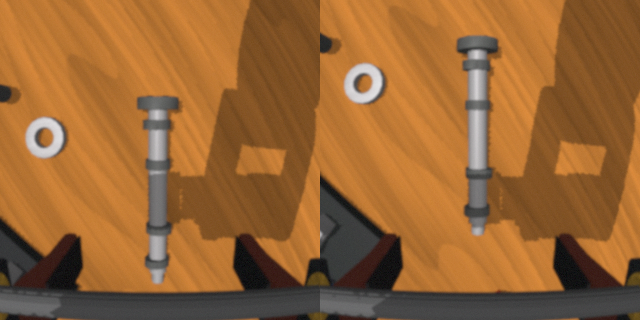

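Shaft lies straight along the tool's x: flange (158,103), inner lobes at rows 166 and 229 (left picture).

Run:
```python
from h import *
import json
O=[{k:np.array(v) for k,v in json.load(open(f"pics/{n}.json")).items()} for n in("w13","w14")]
A=[(318,103),(318,125),(318,165.5),(318,229.5),(317.5,264.5)];B=[(317,43),(317,64.5),(318,104.5),(318.5,173.5),(317,211)]
for a,b in zip(A,B): print(onz(ray("wrist",a,O[0]),25),onz(ray("wrist",b,O[1]),25),tri(ray("wrist",a,O[0]),ray("wrist",b,O[1]))[0])
```

```text
[218.34 338.73  25.  ] [217.43 336.24  25.  ] [219.2  339.45  37.82]
[231.98 360.17  25.  ] [231.6  358.34  25.  ] [232.35 360.06  33.75]
[257.12 399.71  25.  ] [256.04 398.54  25.  ] [256.53 398.97  32.85]
[298.85 465.37  25.  ] [298.59 465.98  25.  ] [298.96 466.07  23.08]
[324.53 504.62  25.  ] [324.37 502.92  25.  ] [322.94 501.36  32.69]
```

```bash
python3 -c "
from h import *
go(275.1,427.6,-27,-122.6)"
```

```text
row [ 5.93 -0.04 20.96] spin -0.0 phi now -122.6 q6 -1.6
```

```bash
python3 -m inch '[{"xyz":[5.9,0,5],"spin":0},{"xyz":[5.9,0,10],"spin":0},{"xyz":[5.9,0,14],"spin":0},{"xyz":[5.9,0,18],"spin":0},{"xyz":[5.9,0,20],"spin":0},{"xyz":[5.9,0,21],"spin":0},{"xyz":[5.9,0,21],"spin":0},{"xyz":[5.9,0,21],"spin":0}]'
python3 -m inch '[{"xyz":[0,0,0],"spin":0},{"xyz":[0,0,0],"spin":0},{"xyz":[0,0,0],"spin":0},{"xyz":[0,0,0],"spin":0},{"xyz":[0,0,0],"spin":0},{"xyz":[0,0,0],"spin":0},{"xyz":[0,0,0],"spin":0},{"xyz":[0,0,0],"spin":0},{"xyz":[0,0,0],"spin":0},{"xyz":[0,0,0],"spin":0},{"xyz":[0,0,0],"spin":0},{"xyz":[0,0,0],"spin":0},{"xyz":[0,0,0],"spin":0}]' 1
python3 -m inch '[{"xyz":[0,0,-2],"spin":0},{"xyz":[0,0,-5],"spin":0},{"xyz":[0,0,-9],"spin":0},{"xyz":[0,0,-14],"spin":0},{"xyz":[0,0,-18],"spin":0},{"xyz":[0,0,-18],"spin":0}]'
python3 -c "
from h import *
C=np.array([629.2,-17.8]);u=np.array([.0567,.9984]);v=np.array([-.9984,.0567])
p=C+5*u+27*v;print(p);go(p[0],p[1],150,86.75)
o=ctrl.get_obs();print(o['moment'])"
```

```text
t: 33.0
ee_pos: [275.3, 428.6, -26.2]
orientation: [1.505, -2.752, -0.003]
ft_force: [0.2, -0.2, -0.2]
width: 88.0
t: 34.3
ee_pos: [275.3, 428.6, -26.3]
orientation: [1.505, -2.752, -0.003]
ft_force: [0.7, 0.6, -0.7]
width: 21.3
t: 34.9
ee_pos: [278.1, 431.5, 158.5]
orientation: [-1.506, 2.753, 0.01]
ft_force: [0.2, 1.1, -4.8]
width: 21.5
[602.53 -11.28]
row [ 19.79 -51.2    0.54] spin 150.6 phi now -122.6 q6 -1.6
[ 0.18 -0.18  0.02]
```

```bash
python3 -m inch '[{"xyz":[19.8,-51.2,0.5],"spin":150.6},{"xyz":[19.8,-51.2,0.5],"spin":150.6},{"xyz":[19.8,-51.2,0.5],"spin":150.6},{"xyz":[19.8,-51.2,0.5],"spin":150.6},{"xyz":[19.8,-51.2,0.5],"spin":150.6},{"xyz":[19.8,-51.2,0.5],"spin":150.6},{"xyz":[19.8,-51.2,0.5],"spin":150.6},{"xyz":[19.8,-51.2,0.5],"spin":150.6},{"xyz":[19.8,-51.2,0.5],"spin":150.6},{"xyz":[19.8,-51.2,0.5],"spin":150.6},{"xyz":[19.8,-51.2,0.5],"spin":150.6},{"xyz":[19.8,-51.2,0.5],"spin":150.6},{"xyz":[19.8,-51.2,0.5],"spin":150.6},{"xyz":[19.8,-51.2,0.5],"spin":150.6},{"xyz":[19.8,-51.2,0.5],"spin":150.6},{"xyz":[19.8,-51.2,0.5],"spin":150.6},{"xyz":[19.8,-51.2,0.5],"spin":150.6},{"xyz":[19.8,-51.2,0.5],"spin":150.6},{"xyz":[19.8,-51.2,0.5],"spin":150.6},{"xyz":[19.8,-51.2,0.5],"spin":150.6}]'
python3 -m inch '[{"xyz":[0,0,0],"spin":0}]'
python3 w.py w15
python3 -c "
from h import *
go(602.5,-11.3,40,86.75)
a=cv2.imread('pics/w15.png');cv2.imwrite('pics/w15b.png',a)"
```

```text
t: 36.9
ee_pos: [601.3, -11.3, 148.5]
orientation: [-2.276, -2.155, -0.004]
ft_force: [0.1, -0.9, -5.3]
width: 21.4
t: 37.0
ee_pos: [600.8, -11.2, 147.7]
orientation: [-2.273, -2.157, -0.003]
ft_force: [0.4, -0.0, -4.5]
width: 21.4
[600.84 -11.23 147.73] [-2.27 -2.16 -0.  ] [-0.04  0.44  1.71  0.01  1.    0.01]
row [-0.07  0.26 10.75] spin 0.2 phi now 87.0 q6 0.01
```

View pics/w15b.png

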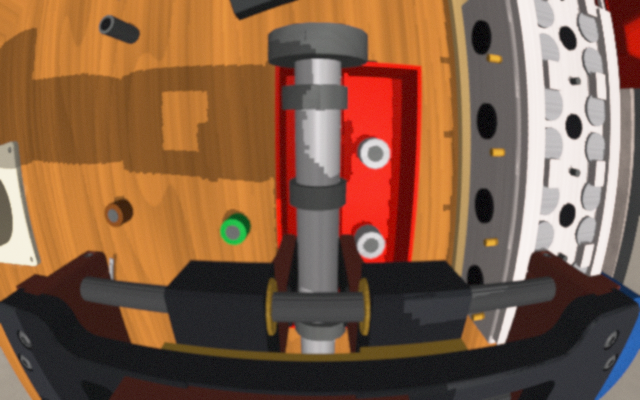

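Flange faces the open end and the axis is over the shaft bay. Descending in stages.

```bash
python3 -m inch '[{"xyz":[0,0.1,4],"spin":0.2},{"xyz":[0,0.1,8],"spin":0.2},{"xyz":[0,0.1,10],"spin":0.2},{"xyz":[0,0.1,10],"spin":0.2},{"xyz":[0,0.1,10],"spin":0.2}]'
python3 -c "
from h import *
go(601.8,-11.7,5,86.75)"
```

```text
t: 37.55
ee_pos: [601.3, -10.6, 47.7]
orientation: [-2.276, -2.153, -0.002]
ft_force: [0.5, -0.2, -4.7]
width: 21.4
row [-0.14  0.08  4.27] spin 0.1 phi now 86.8 q6 0.01
```

```bash
python3 -m inch '[{"xyz":[-0.1,0.05,1],"spin":0},{"xyz":[-0.1,0.05,2],"spin":0},{"xyz":[-0.1,0.05,3],"spin":0},{"xyz":[-0.1,0.05,4.2],"spin":0},{"xyz":[-0.1,0.05,4.2],"spin":0},{"xyz":[-0.1,0.05,4.2],"spin":0}]'
python3 -m inch '[{"xyz":[0,0,0.4],"spin":0},{"xyz":[0,0,0.6],"spin":0},{"xyz":[0,0,0.6],"spin":0}]'
python3 -m inch '[{"xyz":[0,0,0.4],"spin":0},{"xyz":[0,0,0.4],"spin":0}]'
python3 -m inch '[{"xyz":[0,0,0.3],"spin":0},{"xyz":[0,0,0.3],"spin":0}]'
python3 -c "
from h import *
go(601.8,-11.7,5,86.75)"
```

```text
t: 38.15
ee_pos: [601.1, -11.3, 5.1]
orientation: [-2.275, -2.152, -0.001]
ft_force: [0.6, 0.6, -6.2]
width: 21.3
t: 38.45
ee_pos: [601.0, -11.2, -1.0]
orientation: [-2.275, -2.152, -0.0]
ft_force: [-0.2, 0.1, -4.8]
width: 21.2
t: 38.65
ee_pos: [601.1, -11.2, -5.2]
orientation: [-2.275, -2.153, -0.001]
ft_force: [0.2, 0.5, -3.6]
width: 21.5
t: 38.85
ee_pos: [601.8, -11.1, -7.7]
orientation: [-2.276, -2.153, -0.002]
ft_force: [-0.1, 0.4, -0.1]
width: 21.2
row [-0.05 -0.   -1.27] spin 0.1 phi now 86.8 q6 0.01
```

```bash
python3 -m inch '[{"xyz":[0,0,0.2],"spin":0},{"xyz":[0,0,0.2],"spin":0}]'
python3 -m inch '[{"xyz":[0,0,0.2],"spin":0},{"xyz":[0,0,0.2],"spin":0}]'
```

```text
t: 39.05
ee_pos: [601.8, -11.1, -7.9]
orientation: [-2.276, -2.153, -0.002]
ft_force: [-6.6, 0.0, 14.9]
width: 21.0
t: 39.25
ee_pos: [601.9, -11.1, -7.9]
orientation: [-2.276, -2.154, -0.002]
ft_force: [-6.3, 1.5, 18.4]
width: 21.3
```

Firm support at -7.9, which matches seated, with slight tilt in the grip. Unload, release narrowly, rise and look.

```bash
python3 -m inch '[{"xyz":[0,0,-0.4],"spin":0},{"xyz":[0,0,-0.4],"spin":0}]'
python3 -m inch '[{"xyz":[0,0,0],"spin":0},{"xyz":[0,0,0],"spin":0},{"xyz":[0,0,0],"spin":0},{"xyz":[0,0,0],"spin":0},{"xyz":[0,0,0],"spin":0}]' 0.6
python3 -m inch '[{"xyz":[0,0,-5],"spin":0},{"xyz":[0,0,-10],"spin":0},{"xyz":[0,0,-15],"spin":0},{"xyz":[-5,0,-20],"spin":0},{"xyz":[-10,0,-24],"spin":0},{"xyz":[-10,0,-24],"spin":0},{"xyz":[-10,0,-24],"spin":0},{"xyz":[-10,0,-24],"spin":0}]' 0
python3 w.py w16
python3 -c "
from h import *
snap('side','s16');a=cv2.imread('pics/w16.png');b=cv2.imread('pics/s16.png')
cv2.imwrite('pics/w16b.png',np.hstack([a[:340,170:500],cv2.resize(b[140:260,230:350],(340,340),interpolation=cv2.INTER_CUBIC)]))"
```

```text
t: 39.45
ee_pos: [602.3, -11.2, -3.4]
orientation: [-2.276, -2.154, -0.003]
ft_force: [0.5, -0.1, -5.3]
width: 21.2
t: 39.95
ee_pos: [602.4, -11.1, -3.4]
orientation: [-2.276, -2.154, -0.003]
ft_force: [0.6, -0.6, 0.2]
width: 35.3
t: 40.75
ee_pos: [597.5, -112.8, 235.7]
orientation: [-2.278, -2.152, -0.004]
ft_force: [-0.5, 0.8, -0.9]
width: 87.6
[ 597.5  -112.78  235.72] [-2.28 -2.15 -0.  ] [-0.21  0.35  1.62  0.01  1.18 -0.16]
```

View pics/w16b.png

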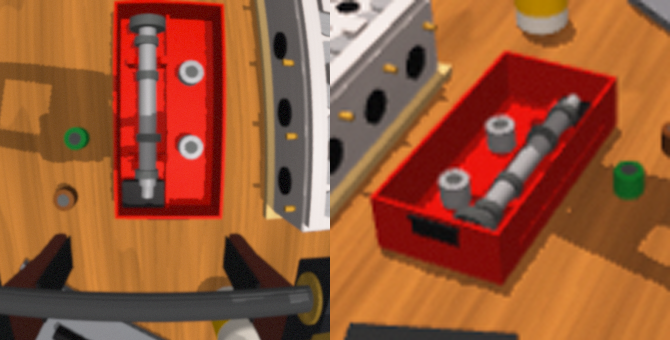

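Shaft in the bay, flange at the open end, stub over the pad, both tappets upright. Numeric check in the tub frame.

```bash
python3 - <<'E'
from h import *
import json
im=cv2.imread("pics/w16.png");o={k:np.array(v) for k,v in json.load(open("pics/w16.json")).items()}
h,s,v=cv2.split(cv2.cvtColor(im,cv2.COLOR_BGR2HSV))
red=(((h<7)|(h>173))&(s>170)&(v>60)).astype(np.uint8)
c=min([c for c in cv2.findContours(red,cv2.RETR_EXTERNAL,cv2.CHAIN_APPROX_NONE)[0] if cv2.contourArea(c)>5000],key=lambda c:abs(c[:,0,0].mean()-340))
P=np.array([onz(ray("wrist",p[0],o),64)[:2] for p in c],np.float32);R=cv2.minAreaRect(P);print(R)
C=np.array(R[0]);a=np.radians(86.75);u=np.array([np.cos(a),np.sin(a)]);w=np.array([-u[1],u[0]])
C0=np.array([629.2,-17.8])
f=lambda p,z:[np.round(((q:=onz(ray("wrist",p,o),z)[:2])-c0)@np.c_[u,w],1) for c0 in(C,C0)]
g=(s<90)&(v>70)
for r in(48,58,90,105,120,130,155,162):
    i=np.where(g[r,300:340])[0]+300; print(r,i.min(),i.max(),f(((i.min()+i.max())/2,r),36))
for n,p in(("fl far",(317,14)),("fl near",(317,33)),("lobe+40",(317,73)),("lobe-40",(317,139)),("stub end",(317,200))): print(n,f(p,45))
E
python3 tap.py w16
python3 -c "
from h import *
im=cv2.imread('pics/top1.png')
h,s,v=cv2.split(cv2.cvtColor(im,cv2.COLOR_BGR2HSV))
print([(a,np.round(r[0],1),np.round(r[1],1),round(r[2],1)) for a,r in blobs((v<75)[150:280,400:510],50,500)])"
```

```text
((629.2850952148438, -17.228378295898438), (275.8205871582031, 135.87843322753906), 86.77078247070312)
48 309 325 [array([79.9, 26.7]), array([80.4, 26.6])]
58 309 325 [array([66.1, 26.7]), array([66.7, 26.6])]
90 309 325 [array([23.5, 26.7]), array([24.1, 26.6])]
105 309 325 [array([ 3.9, 26.7]), array([ 4.5, 26.6])]
120 310 325 [array([-15.4,  26.1]), array([-14.9,  26. ])]
130 310 324 [array([-28.3,  26.7]), array([-27.7,  26.7])]
155 310 325 [array([-60.6,  26.1]), array([-60.,  26.])]
162 310 324 [array([-69.7,  26.7]), array([-69.1,  26.7])]
fl far [array([125. ,  26.6]), array([125.6,  26.6])]
fl near [array([98. , 26.6]), array([98.6, 26.6])]
lobe+40 [array([44.2, 26.7]), array([44.8, 26.6])]
lobe-40 [array([-39.7,  26.7]), array([-39.1,  26.6])]
stub end [array([-117.9,   26.7]), array([-117.3,   26.7])]
w16 1011.0 [411.  339.5] 22.7 [ 740.54 -386.6    28.  ] [ 739.18 -383.24   32.  ]
w16 400.0 [360.  146.7] 12.0 [656.2  -68.56  28.  ] [655.68 -68.33  32.  ]
w16 394.5 [360.5  72.2] 11.9 [661.95  30.6   28.  ] [661.36  29.86  32.  ]
[(228, array([29.6, 97.1]), array([23.6, 10.8]), 35.5), (222, array([73.8, 32.8]), array([23.2, 10.7]), 35.0), (208, array([52.8, 64.2]), array([ 7.8, 31.1]), 34.7)]
```

Shaft axis is at tub y 26.7, parallel, flange near x 113, within tolerance. One sideways view to check the shaft's height, then on to the lid.

```bash
python3 -m inch '[{"xyz":[3,-14,0],"spin":0},{"xyz":[3,-14,0],"spin":0},{"xyz":[3,-14,0],"spin":0},{"xyz":[3,-14,0],"spin":0},{"xyz":[3,-14,0],"spin":0},{"xyz":[3,-14,0],"spin":0}]'
python3 w.py w17
python3 - <<'E'
from h import *
import json
im=cv2.imread("pics/w17.png");o={k:np.array(v) for k,v in json.load(open("pics/w17.json")).items()}
h,s,v=cv2.split(cv2.cvtColor(im,cv2.COLOR_BGR2HSV));g=((s<90)&(v>60))
C=np.array([629.2,-17.5]);a=np.radians(86.75);u=np.array([np.cos(a),np.sin(a)]);w=np.array([-u[1],u[0]])
for x in(75,62,20,0,-20,-60,-70):
    p=proj("wrist",np.r_[C+x*u+26.7*w,36],o);r=int(round(p[1]));i=np.where(g[r,int(p[0])-16:int(p[0])+17])[0]+int(p[0])-16
    c,d=ray("wrist",((i.min()+i.max())/2,r),o);t=(26.7-(c[:2]-C)@w)/(d[:2]@w);q=c+t*d
    print(x,p,i.min(),i.max(),"z",q[2],"x",(q[:2]-C)@u)
go(469,-370,200,145.4)
E
```

```text
t: 41.45
ee_pos: [459.7, -73.6, 235.2]
orientation: [-2.273, -2.154, -0.002]
ft_force: [0.3, -0.1, 0.2]
width: 87.8
[459.71 -73.58 235.2 ] [-2.27 -2.15 -0.  ] [-0.19  0.13  1.92  0.01  1.11 -0.14]
75 [423.93  80.14] 417 432 z 38.34485972329901 x 74.8397511896915
62 [423.97  89.65] 417 431 z 36.13057685516412 x 61.50477693378109
20 [423.64 120.82] 417 432 z 39.51326449838007 x 19.68175274423
0 [423.24 135.78] 416 431 z 37.10485604805609 x -0.26298909624987005
-20 [422.68 150.73] 416 431 z 39.42652974230782 x -20.11673049372848
-60 [421.1  180.31] 414 429 z 37.56758314515531 x -59.32021704765298
-70 [420.62 187.59] 414 428 z 37.692712514921425 x -70.2423055082561
row [-29.55   2.53   3.28] spin -58.5 phi now 86.9 q6 -0.14
```

Height is 36–39 mm and level along its length, so the shaft is seated. To the lid.

```bash
python3 -m inch '[{"xyz":[-29.6,2.5,3.3],"spin":-58.5},{"xyz":[-29.6,2.5,3.3],"spin":-58.5},{"xyz":[-29.6,2.5,3.3],"spin":-58.5},{"xyz":[-29.6,2.5,3.3],"spin":-58.5},{"xyz":[-29.6,2.5,3.3],"spin":-58.5},{"xyz":[-29.6,2.5,3.3],"spin":-58.5},{"xyz":[-29.6,2.5,3.3],"spin":-58.5},{"xyz":[-29.6,2.5,3.3],"spin":-58.5},{"xyz":[-29.6,2.5,3.3],"spin":-58.5},{"xyz":[-29.6,2.5,3.3],"spin":-58.5},{"xyz":[-29.6,2.5,3.3],"spin":-58.5}]'
python3 w.py w18
cat > lid.py <<'E'
from h import *
import json,sys
Z=float(sys.argv[2]) # plate top
im=cv2.imread(f"pics/{sys.argv[1]}.png");o={k:np.array(v) for k,v in json.load(open(f"pics/{sys.argv[1]}.json")).items()}
h,s,v=cv2.split(cv2.cvtColor(im,cv2.COLOR_BGR2HSV))
m=((s<40)&(v>75)&(v<190)).astype(np.uint8);m=cv2.morphologyEx(m,cv2.MORPH_OPEN,np.ones((3,3)))
c=max(cv2.findContours(m,cv2.RETR_EXTERNAL,cv2.CHAIN_APPROX_NONE)[0],key=cv2.contourArea)
P=np.array([onz(ray("wrist",p[0],o),Z)[:2] for p in c],np.float32)
print("lid",cv2.contourArea(c),cv2.minAreaRect(cv2.convexHull(P)))
k=np.zeros_like(m);cv2.drawContours(k,[cv2.convexHull(c)],-1,1,-1)
for a,r in blobs((v<70)&(k>0),150,8000):
    print("dark",a,np.round(r[0],1),np.round(r[1],1),round(r[2],1),onz(ray("wrist",r[0],o),Z),onz(ray("wrist",r[0],o),Z+26))
E
python3 lid.py w18 20.5
```

```text
t: 42.6
ee_pos: [469.0, -369.3, 200.0]
orientation: [-0.932, -2.992, -0.009]
ft_force: [-0.1, 0.4, 0.2]
width: 87.9
[ 469.01 -369.35  200.  ] [-0.93 -2.99 -0.01] [-0.69  0.37  1.67  0.    1.11 -1.66]
lid 24724.5 ((467.907958984375, -374.0145263671875), (145.96884155273438, 287.6518249511719), 53.48966979980469)
dark 1474 [315.5  91. ] [57.5 27.2] 1.5 [ 373.32 -303.97   20.5 ] [ 376.13 -305.86   46.5 ]
dark 1032 [312.2 188. ] [15.4 74.5] 2.4 [ 469.42 -375.36   20.5 ] [ 465.62 -372.35   46.5 ]
dark 956 [310.3 272.4] [49.2 20.7] 1.8 [ 562.64 -443.65   20.5 ] [ 552.44 -435.95   46.5 ]
```

Lid centre (468,-374), 288 x 146 mm, long axis at 143.5°, patches 235 mm apart, which matches the stated size and height.

```bash
python3 -c "
from h import *
go(468,-374,-11,143.6)"
```

```text
row [-0.37 -0.5  21.11] spin 1.8 phi now 145.4 q6 -1.66
```

```bash
python3 -m inch '[{"xyz":[-0.3,-0.5,4],"spin":1.8},{"xyz":[-0.3,-0.5,8],"spin":1.8},{"xyz":[-0.3,-0.5,12],"spin":1.8},{"xyz":[-0.3,-0.5,15],"spin":1.8},{"xyz":[-0.3,-0.5,18],"spin":1.8},{"xyz":[-0.3,-0.5,20],"spin":1.8},{"xyz":[-0.3,-0.5,21.1],"spin":1.8},{"xyz":[-0.3,-0.5,21.1],"spin":1.8},{"xyz":[-0.3,-0.5,21.1],"spin":1.8}]'
python3 -m inch '[{"xyz":[0,0,0],"spin":0},{"xyz":[0,0,0],"spin":0},{"xyz":[0,0,0],"spin":0},{"xyz":[0,0,0],"spin":0},{"xyz":[0,0,0],"spin":0},{"xyz":[0,0,0],"spin":0},{"xyz":[0,0,0],"spin":0},{"xyz":[0,0,0],"spin":0},{"xyz":[0,0,0],"spin":0},{"xyz":[0,0,0],"spin":0},{"xyz":[0,0,0],"spin":0},{"xyz":[0,0,0],"spin":0},{"xyz":[0,0,0],"spin":0}]' 1
python3 -m inch '[{"xyz":[0,0,-2],"spin":0},{"xyz":[0,0,-5],"spin":0},{"xyz":[0,0,-9],"spin":0},{"xyz":[0,0,-12],"spin":0},{"xyz":[0,0,-14],"spin":0},{"xyz":[0,0,-14],"spin":0},{"xyz":[0,0,-14],"spin":0}]'
python3 -c "
from h import *
go(470,-120,130,143.6)"
```

```text
t: 43.55
ee_pos: [468.1, -373.8, -10.1]
orientation: [-0.978, -2.978, -0.008]
ft_force: [-0.5, 0.3, 0.8]
width: 87.5
t: 44.85
ee_pos: [468.1, -373.8, -10.1]
orientation: [-0.978, -2.978, -0.008]
ft_force: [-0.7, -0.9, -1.0]
width: 19.5
t: 45.55
ee_pos: [468.4, -374.5, 129.3]
orientation: [-0.978, -2.978, -0.008]
ft_force: [-1.1, 0.8, -3.2]
width: 19.8
row [14.96 20.58  0.12] spin 0.0 phi now 143.6 q6 -1.63
```

```bash
python3 -m inch '[{"xyz":[3,4.1,0],"spin":0},{"xyz":[6,8.2,0],"spin":0},{"xyz":[9,12.3,0],"spin":0},{"xyz":[12,16.4,0],"spin":0},{"xyz":[15,20.6,0],"spin":0},{"xyz":[15,20.6,0],"spin":0},{"xyz":[15,20.6,0],"spin":0},{"xyz":[15,20.6,0],"spin":0}]'
python3 -c "
from h import *
go(629.3,-17.5,130,86.75)"
```

```text
t: 46.35
ee_pos: [469.5, -120.1, 130.3]
orientation: [-0.978, -2.977, -0.008]
ft_force: [0.0, -0.3, -1.6]
width: 19.8
row [-6.78 17.73  0.  ] spin 56.9 phi now 143.6 q6 -1.22
```

```bash
python3 -m inch '[{"xyz":[-6.8,17.7,0],"spin":56.9},{"xyz":[-6.8,17.7,0],"spin":56.9},{"xyz":[-6.8,17.7,0],"spin":56.9},{"xyz":[-6.8,17.7,0],"spin":56.9},{"xyz":[-6.8,17.7,0],"spin":56.9},{"xyz":[-6.8,17.7,0],"spin":56.9},{"xyz":[-6.8,17.7,0],"spin":56.9},{"xyz":[-6.8,17.7,0],"spin":56.9},{"xyz":[-6.8,17.7,0],"spin":56.9},{"xyz":[-6.8,17.7,0],"spin":56.9},{"xyz":[-6.8,17.7,0],"spin":56.9}]'
python3 w.py w19
python3 lid.py w19 161
python3 -c "
from h import *
go(629.3,-17.5,80,86.75)"
```

```text
t: 47.45
ee_pos: [629.2, -18.4, 130.0]
orientation: [-2.276, -2.151, -0.0]
ft_force: [0.7, -0.4, -1.1]
width: 19.7
[629.24 -18.36 129.96] [-2.28 -2.15 -0.  ] [-0.05  0.5   1.65  0.01  1.   -0.  ]
lid 59836.5 ((634.0571899414062, 50.34290313720703), (154.10653686523438, 145.77720642089844), 86.79460144042969)
dark 6850 [317.   41.2] [ 56.7 126.5] 89.5 [636.57  99.19 161.  ] [636.33  91.45 187.  ]
dark 4338 [317.5 216.5] [89. 87.] 90.0 [631.32   1.66 161.  ] [631.89   9.02 187.  ]
row [0.03 0.04 5.  ] spin 0.0 phi now 86.8 q6 0.0
```

Lid in hand is parallel (86.8°) and within ~1 mm of the tool centre line. Lowering.

```bash
python3 -m inch '[{"xyz":[0,-0.04,3],"spin":0},{"xyz":[0,-0.04,5],"spin":0},{"xyz":[0,-0.04,6.5],"spin":0},{"xyz":[0,-0.04,7],"spin":0},{"xyz":[0,-0.04,7],"spin":0},{"xyz":[0,-0.04,7],"spin":0}]'
python3 -c "
from h import *
go(628.8,-18,54,86.77)"
```

```text
t: 48.1
ee_pos: [629.1, -17.7, 60.8]
orientation: [-2.277, -2.152, -0.002]
ft_force: [-0.2, 0.3, -2.0]
width: 19.7
row [-0.04 -0.02  0.68] spin 0.0 phi now 86.8 q6 -0.0
```

```bash
python3 -m inch '[{"xyz":[0,0,0.4],"spin":0},{"xyz":[0,0,0.8],"spin":0},{"xyz":[0,0,0.8],"spin":0}]'
python3 -m inch '[{"xyz":[0,0,0.3],"spin":0},{"xyz":[0,0,0.3],"spin":0}]'
python3 -m inch '[{"xyz":[0,0,0.2],"spin":0},{"xyz":[0,0,0.2],"spin":0}]'
```

```text
t: 48.4
ee_pos: [628.9, -17.6, 52.6]
orientation: [-2.276, -2.152, -0.002]
ft_force: [-0.6, 0.1, -2.8]
width: 20.1
t: 48.6
ee_pos: [628.5, -17.5, 49.2]
orientation: [-2.276, -2.151, -0.001]
ft_force: [0.7, -0.4, -2.5]
width: 19.9
t: 48.8
ee_pos: [628.3, -17.6, 46.9]
orientation: [-2.276, -2.151, -0.0]
ft_force: [0.2, -0.2, -1.9]
width: 19.8
```

```bash
python3 -m inch '[{"xyz":[0,0,0.15],"spin":0},{"xyz":[0,0,0.15],"spin":0}]'
python3 -m inch '[{"xyz":[0,0,0.15],"spin":0},{"xyz":[0,0,0.15],"spin":0}]'
```

```text
t: 49.0
ee_pos: [628.9, -17.3, 46.3]
orientation: [-2.276, -2.152, -0.002]
ft_force: [-1.1, 1.6, 4.7]
width: 19.9
t: 49.2
ee_pos: [629.5, -17.2, 45.9]
orientation: [-2.277, -2.152, -0.003]
ft_force: [-2.8, 1.8, 6.0]
width: 19.7
```

Contact at exactly the expected height (46), so the beads are on the tongues. Release, rise, check, then press end A.

```bash
python3 -m inch '[{"xyz":[0,0,-0.1],"spin":0},{"xyz":[0,0,-0.1],"spin":0},{"xyz":[0,0,-0.1],"spin":0},{"xyz":[0,0,-0.1],"spin":0},{"xyz":[0,0,-0.1],"spin":0}]' 0.5
python3 -m inch '[{"xyz":[0,0,-5],"spin":0},{"xyz":[0,0,-10],"spin":0},{"xyz":[0,0,-15],"spin":0},{"xyz":[-4,0,-18],"spin":0},{"xyz":[-7,0,-18],"spin":0},{"xyz":[-7,0,-18],"spin":0},{"xyz":[-7,0,-18],"spin":0},{"xyz":[-7,0,-18],"spin":0},{"xyz":[-7,0,-18],"spin":0},{"xyz":[-7,0,-18],"spin":0},{"xyz":[-7,0,-18],"spin":0}]' 1
python3 w.py w20
python3 lid.py w20 77
python3 -c "
from h import *
go(635.9,100.3,60,86.77)"
```

```text
t: 49.7
ee_pos: [629.4, -17.2, 46.8]
orientation: [-2.277, -2.152, -0.003]
ft_force: [0.0, 0.9, -0.7]
width: 43.9
t: 50.8
ee_pos: [626.2, -87.8, 225.9]
orientation: [-2.276, -2.152, -0.003]
ft_force: [-0.3, 0.2, 0.5]
width: 0.5
[626.24 -87.8  225.91] [-2.28 -2.15 -0.  ] [-0.16  0.4   1.57  0.01  1.18 -0.11]
lid 28352.0 ((630.3942260742188, -15.753646850585938), (286.3616027832031, 145.7669219970703), 86.76896667480469)
dark 1674 [317.5 231.5] [33. 57.] 90.0 [ 623.57 -137.11   77.  ] [ 624.18 -128.38  103.  ]
dark 1504 [317.5 126.5] [83. 19.] 90.0 [630.4 -15.2  77. ] [630.5  -15.59 103.  ]
dark 1454 [318.   26.6] [60.3 25.9] 1.0 [637.46 101.47  77.  ] [637.03  92.37 103.  ]
row [18.72  0.   16.74] spin 0.0 phi now 86.8 q6 -0.11
```

```bash
python3 -m inch '[{"xyz":[5,0,0],"spin":0},{"xyz":[10,0,0],"spin":0},{"xyz":[15,0,0],"spin":0},{"xyz":[18.8,0.05,0],"spin":0},{"xyz":[18.8,0.05,4],"spin":0},{"xyz":[18.8,0.05,8],"spin":0},{"xyz":[18.8,0.05,12],"spin":0},{"xyz":[18.8,0.05,16],"spin":0},{"xyz":[18.8,0.05,17],"spin":0},{"xyz":[18.8,0.05,17],"spin":0},{"xyz":[18.8,0.05,17],"spin":0}]'
python3 -m inch '[{"xyz":[0,0,0.5],"spin":0},{"xyz":[0,0,1],"spin":0},{"xyz":[0,0,1],"spin":0}]'
python3 -m inch '[{"xyz":[0,0,0.4],"spin":0},{"xyz":[0,0,0.4],"spin":0}]'
python3 -m inch '[{"xyz":[0,0,0.3],"spin":0},{"xyz":[0,0,0.3],"spin":0}]'
```

```text
t: 51.95
ee_pos: [637.8, 101.3, 59.1]
orientation: [-2.277, -2.153, -0.006]
ft_force: [0.7, -0.2, 0.6]
width: 0.5
t: 52.25
ee_pos: [637.9, 101.3, 49.5]
orientation: [-2.277, -2.154, -0.007]
ft_force: [0.2, -0.8, 0.1]
width: 0.6
t: 52.45
ee_pos: [637.7, 101.3, 45.3]
orientation: [-2.277, -2.153, -0.006]
ft_force: [-0.3, -0.0, -0.1]
width: 0.9
t: 52.65
ee_pos: [637.3, 101.3, 41.8]
orientation: [-2.277, -2.153, -0.005]
ft_force: [-0.2, 0.2, 0.4]
width: 0.2
```

```bash
python3 -m inch '[{"xyz":[0,0,0.2],"spin":0},{"xyz":[0,0,0.2],"spin":0}]'
python3 -m inch '[{"xyz":[0,0,0.2],"spin":0},{"xyz":[0,0,0.2],"spin":0}]'
python3 -m inch '[{"xyz":[0,0,0.2],"spin":0},{"xyz":[0,0,0.2],"spin":0}]'
python3 -m inch '[{"xyz":[0,0,0.2],"spin":0},{"xyz":[0,0,0.2],"spin":0}]'
```

```text
t: 52.85
ee_pos: [637.1, 101.3, 39.4]
orientation: [-2.277, -2.153, -0.004]
ft_force: [-0.1, 0.4, 0.3]
width: 0.3
t: 53.05
ee_pos: [637.0, 101.3, 37.2]
orientation: [-2.277, -2.153, -0.004]
ft_force: [-0.0, 0.4, -0.6]
width: 0.4
t: 53.25
ee_pos: [636.8, 101.3, 34.9]
orientation: [-2.276, -2.153, -0.004]
ft_force: [-0.3, 0.0, 0.3]
width: 0.1
t: 53.45
ee_pos: [636.6, 101.3, 32.6]
orientation: [-2.276, -2.152, -0.003]
ft_force: [1.0, 0.5, 0.5]
width: 0.7
```

```bash
python3 -m inch '[{"xyz":[0,0,0.15],"spin":0},{"xyz":[0,0,0.15],"spin":0}]'
python3 -m inch '[{"xyz":[0,0,0.15],"spin":0},{"xyz":[0,0,0.15],"spin":0}]'
python3 -m inch '[{"xyz":[0,0,0.15],"spin":0},{"xyz":[0,0,0.15],"spin":0}]'
```

```text
t: 53.65
ee_pos: [636.7, 101.3, 32.2]
orientation: [-2.276, -2.153, -0.003]
ft_force: [-2.0, -0.0, 9.3]
width: 0.6
t: 53.85
ee_pos: [636.8, 101.3, 32.1]
orientation: [-2.276, -2.153, -0.003]
ft_force: [-5.4, -1.0, 11.9]
width: 0.6
t: 54.05
ee_pos: [636.7, 101.3, 32.1]
orientation: [-2.276, -2.153, -0.003]
ft_force: [-5.1, -0.5, 13.5]
width: 0.5
```

```bash
python3 -m inch '[{"xyz":[0,0,0.2],"spin":0},{"xyz":[0,0,0.2],"spin":0}]'
python3 -m inch '[{"xyz":[0,0,0.3],"spin":0},{"xyz":[0,0,0.3],"spin":0}]'
python3 -m inch '[{"xyz":[0,0,0.4],"spin":0},{"xyz":[0,0,0.4],"spin":0}]'
```

```text
t: 54.25
ee_pos: [636.8, 101.3, 32.1]
orientation: [-2.276, -2.153, -0.004]
ft_force: [-5.7, -1.7, 15.3]
width: 0.6
t: 54.45
ee_pos: [636.8, 101.3, 32.0]
orientation: [-2.276, -2.153, -0.004]
ft_force: [-8.7, -1.3, 24.2]
width: 0.6
t: 54.65
ee_pos: [636.8, 101.3, 31.8]
orientation: [-2.276, -2.153, -0.004]
ft_force: [-11.6, -2.8, 32.7]
width: 0.7
```

It's rigid at 33 N with the tip at z 68, so end A is already down. Now end B.

```bash
python3 -m inch '[{"xyz":[0,0,-5],"spin":0},{"xyz":[0,0,-9],"spin":0},{"xyz":[-5,0,-9],"spin":0},{"xyz":[-10,0,-9],"spin":0},{"xyz":[-15,0,-9],"spin":0},{"xyz":[-23.8,0,-9],"spin":0},{"xyz":[-23.8,0,-9],"spin":0},{"xyz":[-23.8,0,-9],"spin":0},{"xyz":[-23.8,0,-9],"spin":0},{"xyz":[-23.8,0,-4],"spin":0},{"xyz":[-23.8,0,-2],"spin":0},{"xyz":[-23.8,0,-2],"spin":0},{"xyz":[-23.8,0,-2],"spin":0}]'
python3 -m inch '[{"xyz":[0,0,0.3],"spin":0},{"xyz":[0,0,0.6],"spin":0},{"xyz":[0,0,0.6],"spin":0}]'
python3 -m inch '[{"xyz":[0,0,0.3],"spin":0},{"xyz":[0,0,0.3],"spin":0}]'
python3 -m inch '[{"xyz":[0,0,0.2],"spin":0},{"xyz":[0,0,0.2],"spin":0}]'
```

```text
t: 55.95
ee_pos: [624.0, -135.2, 50.4]
orientation: [-2.274, -2.155, -0.004]
ft_force: [0.2, -0.0, 0.5]
width: 0.8
t: 56.25
ee_pos: [624.4, -135.0, 45.0]
orientation: [-2.275, -2.156, -0.004]
ft_force: [-0.4, 0.4, -0.3]
width: 0.2
t: 56.45
ee_pos: [624.5, -135.0, 42.1]
orientation: [-2.275, -2.156, -0.005]
ft_force: [0.4, 0.6, 0.5]
width: 0.8
t: 56.65
ee_pos: [624.8, -135.6, 40.6]
orientation: [-2.276, -2.156, -0.005]
ft_force: [-0.8, -1.7, 2.5]
width: 0.6
```

```bash
python3 -m inch '[{"xyz":[0,0,0.3],"spin":0},{"xyz":[0,0,0.3],"spin":0}]'
python3 -m inch '[{"xyz":[0,0,0.3],"spin":0},{"xyz":[0,0,0.3],"spin":0}]'
python3 -m inch '[{"xyz":[0,0,0.3],"spin":0},{"xyz":[0,0,0.3],"spin":0}]'
python3 -m inch '[{"xyz":[0,0,0.3],"spin":0},{"xyz":[0,0,0.3],"spin":0}]'
```

```text
t: 56.85
ee_pos: [625.8, -136.4, 38.3]
orientation: [-2.277, -2.158, -0.006]
ft_force: [-0.1, -2.1, 4.2]
width: 0.4
t: 57.05
ee_pos: [625.3, -136.2, 34.7]
orientation: [-2.277, -2.157, -0.005]
ft_force: [0.1, 0.5, -0.2]
width: 0.4
t: 57.25
ee_pos: [625.2, -136.0, 31.4]
orientation: [-2.277, -2.157, -0.005]
ft_force: [0.4, -0.3, 2.5]
width: 0.2
t: 57.45
ee_pos: [625.2, -136.0, 31.2]
orientation: [-2.276, -2.157, -0.005]
ft_force: [-9.5, 1.0, 26.7]
width: 0.4
```

End B snapped and is rigid at 31.3 (top at z ≈ 67.6). Re-probe end A, then a final look.

```bash
python3 -m inch '[{"xyz":[0,0,-5],"spin":0},{"xyz":[0,0,-9],"spin":0},{"xyz":[5,0,-9],"spin":0},{"xyz":[10,0,-9],"spin":0},{"xyz":[15,0,-9],"spin":0},{"xyz":[23.8,0,-9],"spin":0},{"xyz":[23.8,0,-9],"spin":0},{"xyz":[23.8,0,-9],"spin":0},{"xyz":[23.8,0,-9],"spin":0},{"xyz":[23.8,0,-4],"spin":0},{"xyz":[23.8,0,-1],"spin":0},{"xyz":[23.8,0,-1],"spin":0},{"xyz":[23.8,0,-1],"spin":0}]'
python3 -m inch '[{"xyz":[0,0,0.3],"spin":0},{"xyz":[0,0,0.6],"spin":0},{"xyz":[0,0,0.6],"spin":0}]'
python3 -m inch '[{"xyz":[0,0,0.3],"spin":0},{"xyz":[0,0,0.3],"spin":0}]'
python3 -m inch '[{"xyz":[0,0,0.2],"spin":0},{"xyz":[0,0,0.2],"spin":0}]'
```

```text
t: 58.75
ee_pos: [638.0, 100.3, 42.7]
orientation: [-2.278, -2.155, -0.003]
ft_force: [0.1, 0.1, 0.1]
width: 0.5
t: 59.05
ee_pos: [638.5, 100.2, 37.6]
orientation: [-2.278, -2.155, -0.005]
ft_force: [1.0, 0.1, -0.3]
width: 0.5
t: 59.25
ee_pos: [638.6, 100.3, 34.7]
orientation: [-2.279, -2.155, -0.006]
ft_force: [-0.2, -0.4, -0.0]
width: 0.5
t: 59.45
ee_pos: [638.5, 100.3, 32.5]
orientation: [-2.278, -2.155, -0.005]
ft_force: [0.2, -0.6, 0.1]
width: 0.7
```

```bash
python3 -m inch '[{"xyz":[0,0,0.2],"spin":0},{"xyz":[0,0,0.2],"spin":0}]'
python3 -m inch '[{"xyz":[0,0,0.2],"spin":0},{"xyz":[0,0,0.2],"spin":0}]'
python3 -m inch '[{"xyz":[0,0,-5],"spin":0},{"xyz":[0,0,-10],"spin":0},{"xyz":[-5,0,-15],"spin":0},{"xyz":[-10,0,-18],"spin":0},{"xyz":[-18,0,-18],"spin":0},{"xyz":[-18,0,-18],"spin":0},{"xyz":[-18,0,-18],"spin":0},{"xyz":[-18,0,-18],"spin":0}]' 0
python3 -m inch '[{"xyz":[0,-5,0],"spin":0},{"xyz":[0,-5,0],"spin":0}]'
python3 w.py w21; python3 lid.py w21 68
python3 -m inch '[{"xyz":[0,-17,0],"spin":0},{"xyz":[0,-17,0],"spin":0},{"xyz":[0,-17,0],"spin":0},{"xyz":[0,-17,0],"spin":0},{"xyz":[0,-17,0],"spin":0},{"xyz":[0,-17,0],"spin":0}]'
python3 w.py w22; python3 lid.py w22 68
python3 -c "
from h import *
snap('side','s21');snap('top','t21');b=cv2.imread('pics/s21.png');t=cv2.imread('pics/t21.png')
cv2.imwrite('pics/f21.png',np.hstack([cv2.resize(b[130:260,220:370],(450,390),interpolation=cv2.INTER_CUBIC),t[100:230,100:210].repeat(3,0).repeat(3,1)]))"
```

```text
t: 59.65
ee_pos: [638.7, 100.4, 31.4]
orientation: [-2.278, -2.155, -0.006]
ft_force: [-1.8, -0.6, 8.6]
width: 0.2
t: 59.85
ee_pos: [638.8, 100.4, 31.3]
orientation: [-2.278, -2.156, -0.006]
ft_force: [-6.0, -1.3, 16.5]
width: 0.7
t: 60.65
ee_pos: [628.9, -81.7, 210.3]
orientation: [-2.281, -2.153, -0.006]
ft_force: [0.2, -0.6, 0.3]
width: 61.0
t: 60.85
ee_pos: [571.6, -76.4, 207.3]
orientation: [-2.274, -2.148, 0.003]
ft_force: [0.4, -0.6, -0.1]
width: 77.1
[571.62 -76.42 207.28] [-2.27 -2.15  0.  ] [-0.16  0.33  1.71  0.01  1.11 -0.1 ]
lid 29018.0 ((630.4984130859375, -17.329788208007812), (286.9111633300781, 146.0945281982422), 86.83406829833984)
dark 1772 [377.4 241.8] [80.7 31.5] 3.2 [ 638.01 -139.43   68.  ] [ 633.41 -129.41   94.  ]
dark 1637 [370.7 137. ] [20.8 84.3] 1.1 [632.53 -17.9   68.  ] [628.36 -17.22  94.  ]
dark 1512 [368.   33.4] [61.4 26.4] 3.1 [636.69  99.72  68.  ] [632.19  91.36  94.  ]
t: 61.5
ee_pos: [407.8, -66.7, 210.5]
orientation: [-2.278, -2.154, -0.005]
ft_force: [-0.1, -0.7, 0.3]
width: 87.8
[407.82 -66.67 210.53] [-2.28 -2.15 -0.01] [-0.2   0.07  2.04  0.01  1.03 -0.14]
lid 20949.5 ((629.4154663085938, -17.41229248046875), (287.3778381347656, 148.80776977539062), 86.77568054199219)
dark 1511 [500.7 145.1] [22.4 74.3] 3.1 [638.33 -18.22  68.  ] [621.15 -16.76  94.  ]
dark 992 [494.5  51.1] [49.9 24.4] 10.2 [635.31 100.37  68.  ] [618.36  92.8   94.  ]
dark 916 [485.5 235.6] [23.1 46. ] 87.3 [ 623.22 -134.99   68.  ] [ 607.19 -124.64   94.  ]
dark 315 [439.1 143.1] [  5.6 210.2] 2.0 [551.59 -16.53  68.  ] [541.02 -15.2   94.  ]
```

View pics/f21.png

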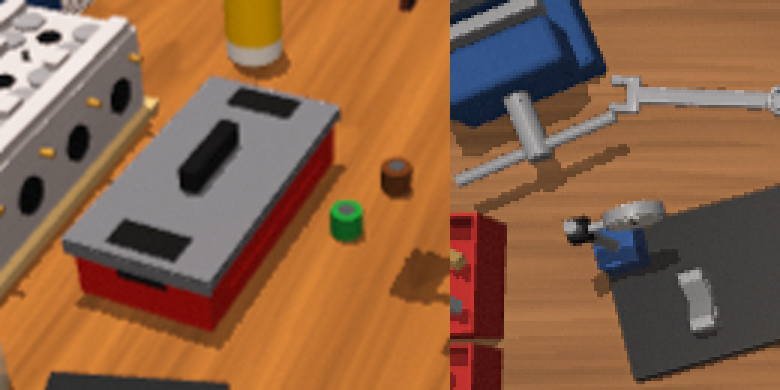

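The lid sits level all round. Both ends probe rigid at the same height, and its centre is within about 1 mm of the tub's. Handing in.

```bash
python3 tap.py w22; python3 -c "
from workcell import ctrl
print(ctrl.get_obs()['t'],ctrl.close_job())"
```

```text
the job is handed in; nothing more can be done
61.65 None
```

I packed the kit and handed it in at t = 61.65 s; close_job gives no verdict, so success rests on my own checks below.

**What I did**
- **Tappets:** I stood both bright tappets (only two were on the bench) upright in the empty bay. I left the brown and green look-alikes alone.
- **Camshaft:** I lifted it clear of the gauge and laid it on the bench, because the last joint can't make the full turn in one grasp. I regrasped it half a turn round and laid it in the saddles with the flange at the end without the pad.
- **Lid:** I set it on the tub and pressed both ends.

**Last checks**
- **Camshaft:** axis at tub y 26.7 mm, height 36–39 mm along its length, flange at about x 113 mm. This was measured before the lid went on.
- **Lid:** both ends are rigid at the same height, with the top about 67.6 mm above the bench (68 mm is fully down). The last two views put its centre within about 1.5 mm of the tub's. The side view shows it level.
- **Bench:** the last wrist view found no bright tappet left on it.

**What disagreed**
- **Fingertips:** the true tips were about 36 mm short of the reported TCP, so my first grasp closed on nothing. I measured the offset by touching the bench and corrected for it.
- **Lid end A:** it was already down before I pressed it, and I pushed it to 33 N to be sure. End B snapped in normally. A second press on A after that met it rigid at the same height as B.
- **Top camera:** it read 3–6 mm off the wrist camera, so I used the wrist camera throughout.

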